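# Lay the jar lids out in order

## Robot

A 7-joint arm with a two-finger parallel gripper is mounted at the origin on the work surface. World frame = base frame: x ahead of the robot, y to its left, z up, the work surface at z = 0. Lengths are in m, angles in degrees, forces in N, time in s.
With the tool pointing down it reaches from about 0.425 to 0.925 m from the base axis. Payload 6.8 kg.
Tool frame: the origin (TCP) lies on the centre line of the jaws, within the pads' length; the fingertips stand r.tips_ahead ahead of it and the grasp point (between the pads) lies 5 mm behind it (r.tips_ahead is the distance from the TCP to the fingertips, in m); y points along the fingers, z is the direction in which the jaws open and shut, and the axes are right-handed (so a half turn about y gives the same grasp; the last joint's range is limited). The gripper opens to 88 mm and grips with 3 to 60 N. Pads are 20 mm wide; open, the fingers measure 115 mm over their backs; the gripper's body (75 mm by 178 mm) begins 61 mm behind the grasp point.
Start: joints at [63.077, 27.33, 1.283, 89.118, -0.659, 63.558, -4.761], TCP at [0.239, -0.631, 0.198] pointing down, gripper open.
Joint ranges: [-169.35, 169.35], [-19.33, 120.38], [-80.79, 83.38], [13.8, 139.57], [-78.32, 258.32], [9.67, 109.79], [-169.56, 169.56]. Speed limits (degrees/s): [136.94, 136.94, 180, 180, 180, 180, 180].

## Interface

Orientations are given as a 3x3 rotation matrix whose columns are the frame's x, y, z axes.
In Python, from station import r, grab_frame gives the robot as it stands.
- The arm moves only by the shell command python3 -m crank 'ROWS' [FORCE]. ROWS is JSON, a list of rows, each a list of 7 numbers: the shift along the world's x, y, z in m, then the turn, a rotation vector about the world's x, y, z in degrees, then the finger opening in m, from 0 to 0.0878. In form: [[tx, ty, tz, ax, ay, az, jaw], ...]. A call has 1 to 20 rows; each row is the pose to reach, as a shift and turn from the pose commanded when the call began; what a row does not reach only later rows make up. A row lasts 1/12 s, in which the tool goes at most 41.7 mm and 7.16 degrees, less where a joint would pass 70% of its speed; a pose out of reach is approached as far as the arm can. A call with a gripper value outside its range is refused whole. The fingers move at their own pace and stop on an object; FORCE is the grip in N (left out, the last holds). Time passes only in rows, so rows that repeat a pose let the fingers close. It gives the time, the measured TCP pose, the force and the opening at its end, in the units of the state.
- r.get_state(): the state, without advancing time (a new reading comes with each control period).
- grab_frame(name): name is "scene" or "top"; returns a dict with "image" (400x640x3 uint8, red, green, blue), "fx", "fy", "cx", "cy" (pixels), "k1" (the pictures are not rectified: a ray, as slopes to the right and down, at radius r is drawn at 1 + k1 r^2 times it, then the intrinsics apply), "origin" and "rotation" of the camera in the world. Camera axes: x right, y down, z forward; pixel columns grow to the right and rows downward; lengths in m; the calibration is good to about 2 mm. A picture is of the moment at which its call begins. There is no depth.
- r.hand_in(): hands the job in, once; it reports no verdict.
The state is a dict: "clock": time; "joint_pos": joint angles; "dq": joint speeds; "joint_torque": joint torques, N m; "eef_pos": TCP position; "ee_rot": TCP orientation; "wrist_force": force on the tool from outside, world axes, zero at the start; "moment": the same for the moment, N m; "opening": finger opening in m.
Only numpy, scipy, OpenCV 4.12 (cv2) and the standard library are available. Lean on these libraries where they do the work, as an engineer would, in place of code of your own. Each camera call takes 0.05 s, during which the arm holds its last target.

## Task

Take the lids off the four jars and lay them out on the drilled lid board, one in each hole and in the same order from left to right as their jars stand, so that each fitted lid can go back to its own jar after glazing. Set each lid down gently, knob up with its flange in the hole and lying flat, without dropping it, and leave the jars standing where they are.

Things in the scene. Friction and masses are not known exactly. Their poses are not given: they have to be found in the camera images.
- lid_cream_knob (a point): Cream-white lid, loose, ~100 g: round plate 80 mm across, 6 thick; under it a red-brown flange 46 mm across, 10 deep; on it a round knob 34 mm tall, 26 wide in its upper half, 19 at its foot. This point is on the axis in the knob, 10 mm below its top, 24 above the plate's flat top, 30 above the plate's underside, 40 above the flange's. Starts on the cream-white jar, point 138 mm above the table.
- lid_red_knob (a point): Brick-red lid, loose, ~100 g: round plate 80 mm across, 6 thick; under it a red-brown flange 46 mm across, 10 deep; on it a round knob 34 mm tall, 26 wide in its upper half, 19 at its foot. This point is on the axis in the knob, 10 mm below its top, 24 above the plate's flat top, 30 above the plate's underside, 40 above the flange's. Starts on the brick-red jar, point 138 mm above the table.
- lid_black_knob (a point): Black lid, loose, ~100 g: round plate 80 mm across, 6 thick; under it a red-brown flange 46 mm across, 10 deep; on it a round knob 34 mm tall, 26 wide in its upper half, 19 at its foot. This point is on the axis in the knob, 10 mm below its top, 24 above the plate's flat top, 30 above the plate's underside, 40 above the flange's. Starts on the black jar, point 138 mm above the table.
- lid_blue_knob (a point): Blue lid, loose, ~100 g: round plate 80 mm across, 6 thick; under it a red-brown flange 46 mm across, 10 deep; on it a round knob 34 mm tall, 26 wide in its upper half, 19 at its foot. This point is on the axis in the knob, 10 mm below its top, 24 above the plate's flat top, 30 above the plate's underside, 40 above the flange's. Starts on the blue jar, point 138 mm above the table.
- jar_cream: Cream-white round jar, loose, 450 g: 90 mm tall, 88 across the belly, 68 across the rim, mouth 56 inside; the lid's flange has 5 mm of play in it and lifts straight out. Origin: centre of its foot, z up.
- jar_red: Brick-red round jar, loose, 450 g: 90 mm tall, 88 across the belly, 68 across the rim, mouth 56 inside; the lid's flange has 5 mm of play in it and lifts straight out. Origin: centre of its foot, z up.
- jar_black: Black round jar, loose, 450 g: 90 mm tall, 88 across the belly, 68 across the rim, mouth 56 inside; the lid's flange has 5 mm of play in it and lifts straight out. Origin: centre of its foot, z up.
- jar_blue: Blue round jar, loose, 450 g: 90 mm tall, 88 across the belly, 68 across the rim, mouth 56 inside; the lid's flange has 5 mm of play in it and lifts straight out. Origin: centre of its foot, z up.
- jar_board: Pale plain plank carrying the jars, 100 x 460 x 18 mm, fixed. Origin: centre of its underside on the table; x across it (away from the robot), y along it (to the robot's left), z up. The jars stand on it in any order at y = -157.5, -52.5, 52.5, 157.5 mm. It runs left to right within 6 degrees; it may be the nearer or the farther board.
- lid_board: Dark-brown drilled board, 110 x 460 mm, fixed on battens, flat top 60 mm above the table. Origin: under its centre at table level; axes as for the jar board; left to right within 6 degrees. Four round through-holes, 63 mm wide, at x = 0, y = -157.5, -52.5, 52.5, 157.5 mm; the flange has 8 mm of play, the plate rests on the board: a seated lid's point is 90 mm above the table.
Not all that is in view belongs to the job. Leave any green or turquoise look-alike of the part that bears lid_red_knob alone.

How it is judged (in metres and radians):
At the end, for the whole second after the job is handed in: Each lid is in the lid-board hole of the same rank as its jar's place on the jar board: within 12 mm of the hole's centre along and across, flat within 0.08 rad, its point 85 to 94 mm above the table, at rest, released; jars upright, within 25 mm of their places (((y of jar_cream in the frame of jar_board between -0.2075 and -0.1075 m and y of lid_cream_knob in the frame of lid_board between -0.1695 and -0.1455 m) or (y of jar_cream in the frame of jar_board between -0.1025 and -0.0025 m and y of lid_cream_knob in the frame of lid_board between -0.0645 and -0.0405 m) or (y of jar_cream in the frame of jar_board between 0.0025 and 0.1025 m and y of lid_cream_knob in the frame of lid_board between 0.0405 and 0.0645 m) or (y of jar_cream in the frame of jar_board between 0.1075 and 0.2075 m and y of lid_cream_knob in the frame of lid_board between 0.1455 and 0.1695 m)) and x of lid_cream_knob in the frame of lid_board between -0.012 and 0.012 m and z of lid_cream_knob in the frame of lid_board between 0.085 and 0.094 m and angle between each of lid_cream_knob, jar_cream, lid_red_knob, jar_red, lid_black_knob, jar_black, lid_blue_knob, jar_blue's own z axis and vertical below 0.08 rad and linear speed of each of lid_cream, lid_red, lid_black, lid_blue below 0.02 m/s and distance of each of jar_cream, jar_red, jar_black, jar_blue from where it was at the start of the episode below 0.025 m and ((y of jar_red in the frame of jar_board between -0.2075 and -0.1075 m and y of lid_red_knob in the frame of lid_board between -0.1695 and -0.1455 m) or (y of jar_red in the frame of jar_board between -0.1025 and -0.0025 m and y of lid_red_knob in the frame of lid_board between -0.0645 and -0.0405 m) or (y of jar_red in the frame of jar_board between 0.0025 and 0.1025 m and y of lid_red_knob in the frame of lid_board between 0.0405 and 0.0645 m) or (y of jar_red in the frame of jar_board between 0.1075 and 0.2075 m and y of lid_red_knob in the frame of lid_board between 0.1455 and 0.1695 m)) and x of lid_red_knob in the frame of lid_board between -0.012 and 0.012 m and z of lid_red_knob in the frame of lid_board between 0.085 and 0.094 m and ((y of jar_black in the frame of jar_board between -0.2075 and -0.1075 m and y of lid_black_knob in the frame of lid_board between -0.1695 and -0.1455 m) or (y of jar_black in the frame of jar_board between -0.1025 and -0.0025 m and y of lid_black_knob in the frame of lid_board between -0.0645 and -0.0405 m) or (y of jar_black in the frame of jar_board between 0.0025 and 0.1025 m and y of lid_black_knob in the frame of lid_board between 0.0405 and 0.0645 m) or (y of jar_black in the frame of jar_board between 0.1075 and 0.2075 m and y of lid_black_knob in the frame of lid_board between 0.1455 and 0.1695 m)) and x of lid_black_knob in the frame of lid_board between -0.012 and 0.012 m and z of lid_black_knob in the frame of lid_board between 0.085 and 0.094 m and ((y of jar_blue in the frame of jar_board between -0.2075 and -0.1075 m and y of lid_blue_knob in the frame of lid_board between -0.1695 and -0.1455 m) or (y of jar_blue in the frame of jar_board between -0.1025 and -0.0025 m and y of lid_blue_knob in the frame of lid_board between -0.0645 and -0.0405 m) or (y of jar_blue in the frame of jar_board between 0.0025 and 0.1025 m and y of lid_blue_knob in the frame of lid_board between 0.0405 and 0.0645 m) or (y of jar_blue in the frame of jar_board between 0.1075 and 0.2075 m and y of lid_blue_knob in the frame of lid_board between 0.1455 and 0.1695 m)) and x of lid_blue_knob in the frame of lid_board between -0.012 and 0.012 m and z of lid_blue_knob in the frame of lid_board between 0.085 and 0.094 m); the robot touches nothing.
It fails at once if a jar is pushed more than 25 mm out of its place, or knocked over (distance of any of jar_cream, jar_red, jar_black, jar_blue from where it was at the start of the episode above 0.025 m or angle between any of jar_cream, jar_red, jar_black, jar_blue's own z axis and vertical above 0.35 rad).
It fails at once if a lid comes down on the lid board faster than 0.6 m/s (dropped from more than about 18 mm, or slammed down) ((x of lid_cream_knob in the frame of lid_board between -0.05 and 0.05 m and y of lid_cream_knob in the frame of lid_board between -0.23 and 0.23 m and z of lid_cream_knob in the frame of lid_board between 0.07 and 0.115 m and linear speed of lid_cream above 0.6 m/s) or (x of lid_red_knob in the frame of lid_board between -0.05 and 0.05 m and y of lid_red_knob in the frame of lid_board between -0.23 and 0.23 m and z of lid_red_knob in the frame of lid_board between 0.07 and 0.115 m and linear speed of lid_red above 0.6 m/s) or (x of lid_black_knob in the frame of lid_board between -0.05 and 0.05 m and y of lid_black_knob in the frame of lid_board between -0.23 and 0.23 m and z of lid_black_knob in the frame of lid_board between 0.07 and 0.115 m and linear speed of lid_black above 0.6 m/s) or (x of lid_blue_knob in the frame of lid_board between -0.05 and 0.05 m and y of lid_blue_knob in the frame of lid_board between -0.23 and 0.23 m and z of lid_blue_knob in the frame of lid_board between 0.07 and 0.115 m and linear speed of lid_blue above 0.6 m/s)).
It also fails if it takes over 88 s, if anything falls off the work surface, if the arm or the gripper's body presses on something with over 40 N, if the wrist force passes 120 N, or if a joint passes its speed limit or range.

## Working session

There is one attempt and no reset: what is moved stays moved. The work goes in short steps, Python scripts to look and compute and a shell command to move; the robot and the scene stay as the last step left them, time stands still between calls to the robot, and variables do not carry over. Pictures are saved under pics/ and viewed, and the job is handed in when it is done.

```bash
ls; mkdir -p pics
python3 - <<'E'
from station import r, grab_frame
import cv2
print(r.get_state()); print(r.tips_ahead)
for n in("scene","top"):
    f=grab_frame(n); print({k:v for k,v in f.items() if k!="image"})
    cv2.imwrite(f"pics/{n}0.png",f["image"][:,:,::-1])
E
```

```text
pics
{'clock': 0.0, 'joint_pos': array([63.07534859, 27.37407393,  1.27829677, 89.1764007 , -0.65896786,
       63.55809323, -4.76094755]), 'dq': array([ 0.03017001, -0.06353905,  0.01929641,  0.01814666, -0.08503871,
       -0.01467045, -0.0656541 ]), 'joint_torque': array([-1.27959880e-03, -5.82852888e+01,  1.53365940e+00, -2.72622657e+01,
       -5.44361479e-02,  1.68537110e-02,  1.56190354e-04]), 'eef_pos': array([ 0.2387137 , -0.6307019 ,  0.19701543]), 'ee_rot': array([[-9.35233921e-01, -7.32374457e-04,  3.54029626e-01],
       [-3.54030365e-01,  1.60834179e-03, -9.35232546e-01],
       [ 1.15539785e-04, -9.99998438e-01, -1.76345860e-03]]), 'wrist_force': array([ 0.25074364,  0.12240274, -0.78210822]), 'moment': array([-0.03059905, -0.03015736,  0.02379683]), 'opening': 0.087585744718601}
0.014
{'fx': 371.5926552944779, 'fy': 371.5926552944779, 'cx': 317.2611237857089, 'cy': 191.88922754609789, 'k1': -0.04025798248496869, 'origin': array([ 0.72930436, -0.44734051,  0.62937697]), 'rotation': array([[ 0.8709501 ,  0.35777086, -0.33681735],
       [ 0.4913383 , -0.64206521,  0.58850568],
       [-0.00570852, -0.67805034, -0.73499329]])}
{'fx': 460.4426450836921, 'fy': 460.4426450836921, 'cx': 329.20400628153106, 'cy': 200.58585850302902, 'k1': -0.05883455818601676, 'origin': array([ 0.28570372, -0.05472656,  1.12086867]), 'rotation': array([[-0.01744478, -0.97643191,  0.21511952],
       [-0.99983069,  0.01577604, -0.00947192],
       [ 0.00585495, -0.21524834, -0.97654179]])}
```

View pics/scene0.png

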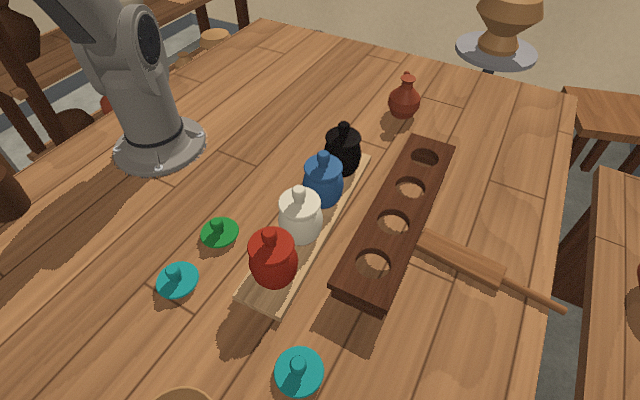

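View pics/top0.png

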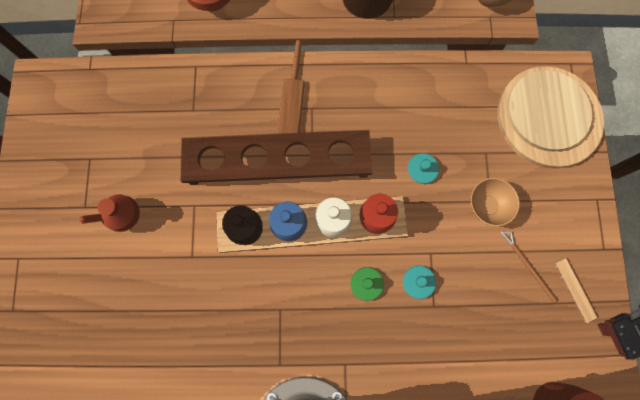

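The top view shows the jars, left to right: black (241,225), blue (288,220), cream (333,216), red (380,212). The drilled board is behind them, with holes near (211,158), (255,156), (297,154) and (341,153). Candidates for a "lid like the red one" are the red lid on its jar at (380,210), turquoise at (424,168) and (419,282), and green at (367,283). Only the first is brick-red and on a jar. I'll enlarge that area to confirm.

```bash
cat > h.py <<'E'
import numpy as np, cv2
from station import r, grab_frame
def K(f): return np.array([[f["fx"],0,f["cx"]],[0,f["fy"],f["cy"]],[0,0,1]]), np.array([f["k1"],0,0,0,0.])
def rays(f,px):
    k,d=K(f); u=cv2.undistortPoints(np.float64(px).reshape(-1,1,2),k,d)[:,0]
    return np.c_[u,np.ones(len(u))]@np.array(f["rotation"]).T
def onplane(f,px,z):
    d=rays(f,px);o=f["origin"]; return o+d*((z-o[2])/d[:,2])[:,None]
def proj(f,P):
    R=np.array(f["rotation"]);k,d=K(f)
    t=-R.T@f["origin"]; return cv2.projectPoints(np.float64(P).reshape(-1,1,3),cv2.Rodrigues(R.T)[0],t,k,d)[0][:,0]
def tri(f,p,g,q):
    a=rays(f,[p])[0];b=rays(g,[q])[0];a/=np.linalg.norm(a);b/=np.linalg.norm(b)
    s=np.linalg.lstsq(np.c_[a,-b],g["origin"]-f["origin"],rcond=None)[0]
    A=f["origin"]+s[0]*a;B=g["origin"]+s[1]*b
    return (A+B)/2,np.linalg.norm(A-B)
def save(n,im): cv2.imwrite(n,im[:,:,::-1])
E
python3 - <<'E'
from h import *
t=cv2.imread("pics/top0.png");s=cv2.imread("pics/scene0.png")
cv2.imwrite("pics/topc.png",cv2.resize(t[120:305,170:450],None,fx=2.85,fy=2.85,interpolation=cv2.INTER_CUBIC))
cv2.imwrite("pics/scenec.png",cv2.resize(s[110:325,225:475],None,fx=2.7,fy=2.7,interpolation=cv2.INTER_CUBIC))
E
```

```text
(no output)
```

View pics/topc.png

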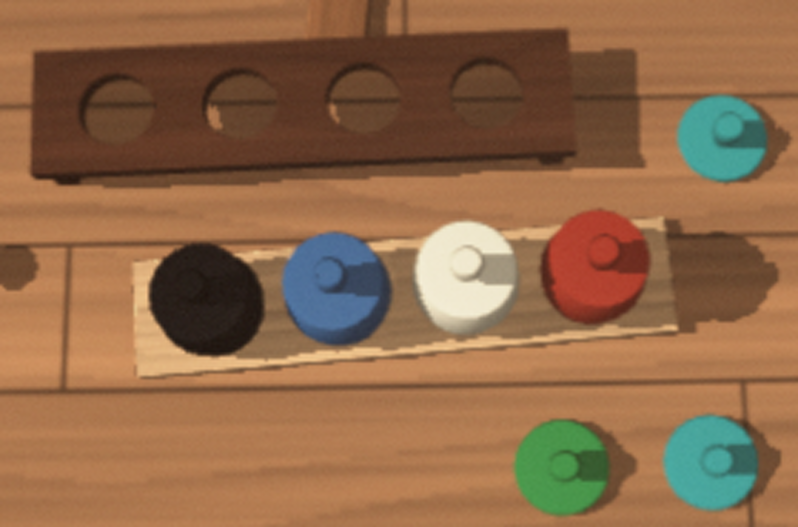

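View pics/scenec.png

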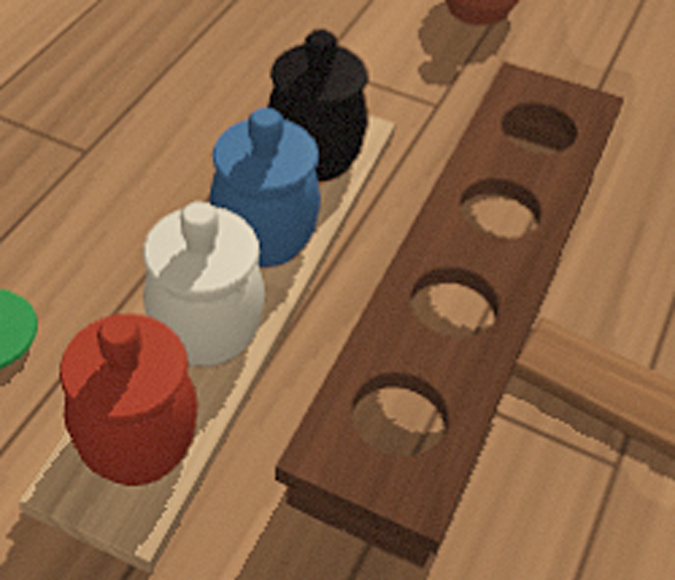

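The crops confirm it: the brick-red lid sits on the red jar (top crop 600,250), and the three loose green/turquoise lids lie on the table. Next I'll triangulate the knobs and cast rays to the hole rims and board corners.

Run:
```python
from h import *
f=grab_frame("top");g=grab_frame("scene")
T=lambda a:np.array(a)/2.85+[170,120]
S=lambda a:np.array(a)/2.7+[225,110]
# knob top-face centres (z exp .148)
tk=T([(190,283),(329,271),(467,260),(603,249)]);sk=S([(321,36),(265,115),(200,209),(120,330)])
for a,b in zip(tk,sk):
    print("knob",*[np.round(x,4) for x in tri(f,a,g,b)], onplane(f,[a],.148)[0].round(4),onplane(g,[b],.148)[0].round(4))
h=T([(117,107),(241,103),(364,98),(487,93)]); hs=S([(540,128),(501,210),(454,304),(400,414)])
for a,b in zip(h,hs): print("hole",onplane(f,[a],.06)[0].round(4),onplane(g,[b],.06)[0].round(4))
c=onplane(f,T([(33,51),(568,29),(575,152),(33,177)]),.06);print(c.round(4),c.mean(0).round(4),np.linalg.norm(np.diff(c,axis=0),axis=1))
c=onplane(f,T([(133,264),(663,218),(678,330),(140,376)]),.018);print(c.round(4),c.mean(0).round(4),np.linalg.norm(np.diff(c,axis=0),axis=1))
# masks: plate outlines
im=f["image"];hsv=cv2.cvtColor(im,cv2.COLOR_RGB2HSV)
# holes via dark-brown board mask
for nm,F in(("top",f),("scene",g)):
    H=cv2.cvtColor(cv2.resize(F["image"],None,fx=4,fy=4,interpolation=cv2.INTER_CUBIC),cv2.COLOR_RGB2HSV)
    m=((H[...,0]<14)&(H[...,1]>95)&(H[...,2]<120)).astype(np.uint8)*255
    cv2.imwrite(f"pics/m_{nm}.png",cv2.resize(m,(640,400)))
```

```text
knob [0.4619 0.1349 0.1506] 0.0007 [0.4621 0.1352 0.148 ] [0.4607 0.1384 0.148 ]
knob [0.4693 0.0304 0.1519] 0.0009 [0.4696 0.0304 0.148 ] [0.4674 0.0347 0.148 ]
knob [ 0.4765 -0.0728  0.1525] 0.0027 [ 0.4764 -0.0738  0.148 ] [ 0.475  -0.0682  0.148 ]
knob [ 0.484  -0.1764  0.1474] 0.0019 [ 0.4832 -0.177   0.148 ] [ 0.4849 -0.176   0.148 ]
hole [0.6305 0.2186 0.06  ] [0.6307 0.2216 0.06  ]
hole [0.6321 0.1132 0.06  ] [0.6343 0.1145 0.06  ]
hole [0.6348 0.009  0.06  ] [0.6366 0.0096 0.06  ]
hole [ 0.6376 -0.0953  0.06  ] [ 0.6396 -0.0933  0.06  ]
[[ 0.6822  0.2933  0.06  ]
 [ 0.6943 -0.1662  0.06  ]
 [ 0.5845 -0.168   0.06  ]
 [ 0.5703  0.2871  0.06  ]] [0.6328 0.0615 0.06  ] [0.45963947 0.10973483 0.45533643]
[[ 0.503   0.2101  0.018 ]
 [ 0.5361 -0.2465  0.018 ]
 [ 0.4384 -0.2543  0.018 ]
 [ 0.4067  0.201   0.018 ]] [ 0.471  -0.0224  0.018 ] [0.45777868 0.09799764 0.45633947]
```

View pics/m_top.png

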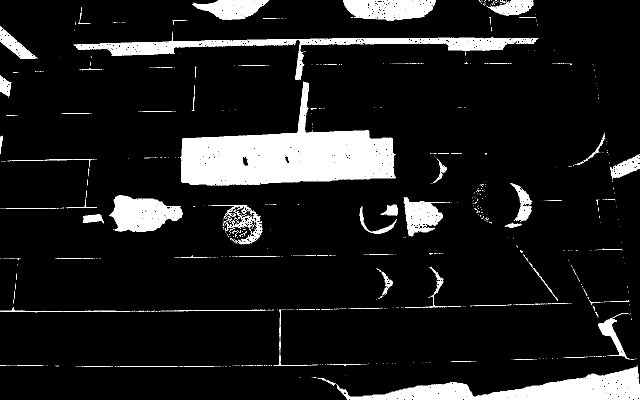

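The numbers hold together: knob tops come out at z≈0.148–0.152 (0.148 expected), spacing is 104–105 mm and board sizes are 459 mm. Plan in (x, y):

| Item | Black | Blue | Cream | Red |
|---|---|---|---|---|
| Knob | .462, .135 | .469, .031 | .476, -.073 | .484, -.176 |
| Hole | .6305, .2195 | .633, .1145 | .636, .0097 | .6385, -.095 |

I'll start with red.

```bash
python3 -m crank '[[0.005,0.01,0.02,0,0,0,0.06],[0.02,0.035,0.04,0,0,0,0.06],[0.035,0.065,0.05,0,0,0,0.06],[0.05,0.095,0.05,0,0,0,0.06],[0.066,0.123,0.05,0,0,0,0.06],[0.082,0.152,0.05,0,0,0,0.06],[0.098,0.182,0.05,0,0,0,0.06],[0.114,0.212,0.05,0,0,0,0.06],[0.13,0.242,0.05,0,0,0,0.06],[0.146,0.272,0.05,0,0,0,0.06],[0.162,0.302,0.05,0,0,0,0.06],[0.178,0.332,0.05,0,0,0,0.06],[0.194,0.36,0.05,0,0,0,0.06],[0.21,0.388,0.05,0,0,0,0.06],[0.224,0.414,0.04,0,0,0,0.06],[0.235,0.436,0.03,0,0,0,0.06],[0.242,0.45,0.02,0,0,0,0.06],[0.245,0.455,0.01,0,0,0,0.06],[0.245,0.455,0,0,0,0,0.06],[0.245,0.455,-0.01,0,0,0,0.06]]' 25
python3 - <<'E'
from h import *
a=grab_frame("top")["image"][100:300,160:460];b=grab_frame("scene")["image"][80:340,180:480]
s=lambda x:cv2.resize(x,None,fx=2,fy=2,interpolation=cv2.INTER_CUBIC)
save("pics/p1t.png",s(a));save("pics/p1s.png",s(b))
E
```

```text
clock: 1.87
eef_pos: [0.4835, -0.1772, 0.1871]
ee_rot: [[-0.935, -0.0, 0.353], [-0.353, -0.001, -0.935], [0.001, -1.0, 0.0]]
wrist_force: [-0.1, -0.4, -0.1]
opening: 0.06
```

View pics/p1s.png

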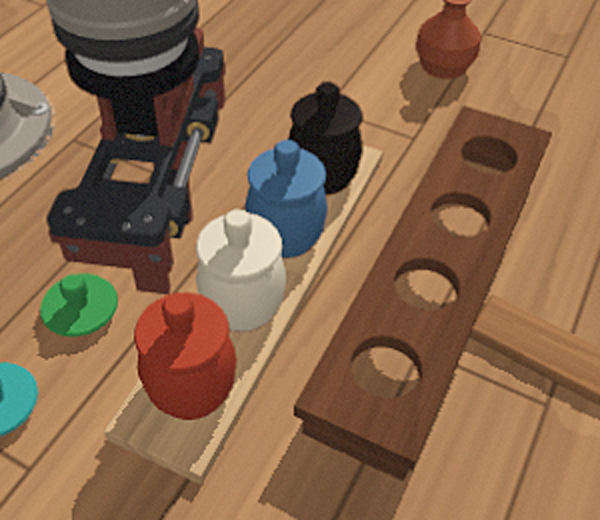

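View pics/p1t.png

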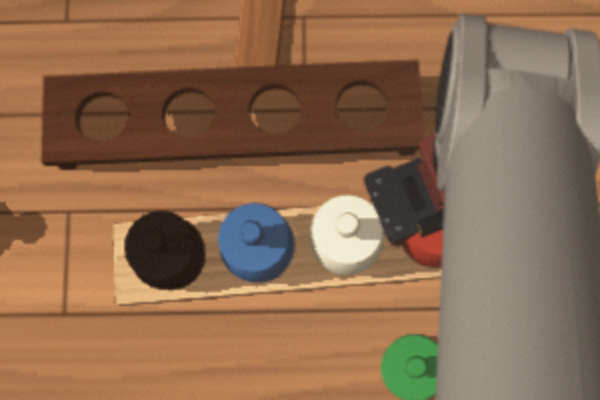

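The red lid is under the gripper. I'll project the expected fingertips into the picture to check the calibration against the robot.

Run:
```python
from h import *
f=grab_frame("scene");s=r.get_state();p=s["eef_pos"];R=s["ee_rot"]
for o in(.03,-.03): print((proj(f,p+R@[0,.014,o])[0]-[180,80])*2)
print((proj(f,[p[0],p[1],.148])[0]-[180,80])*2,(proj(f,p+R@[0,.014,0])[0]-[180,80])*2)
im=f["image"][150:270,180:300];save("pics/p2s.png",cv2.resize(im,None,fx=5,fy=5,interpolation=cv2.INTER_CUBIC))
```

```text
[162.1462042  316.85226008]
[181.07260968 256.39805994]
[175.31980175 304.84954654] [171.9268218  285.59170378]
```

View pics/p2s.png

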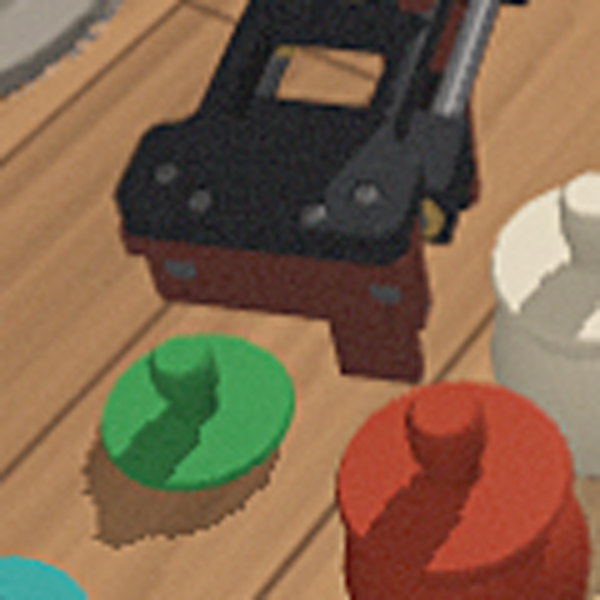

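Run:
```python
from h import *
s=r.get_state();p=s["eef_pos"];R=s["ee_rot"]
out=[]
for n in("scene","top"):
    f=grab_frame(n)
    x0,y0,w,h,k=(150,60,170,190,3.1) if n=="scene" else (270,100,190,190,3)
    im=cv2.resize(f["image"][y0:y0+h,x0:x0+w],None,fx=k,fy=k,interpolation=cv2.INTER_CUBIC)
    def dot(P,c):
        q=(proj(f,P)[0]-[x0,y0])*k; cv2.circle(im,tuple(int(v) for v in q),4,c,-1)
    for o,c in((.03,(255,255,0)),(-.03,(0,255,255))):
        for x in(-.01,.01): dot(p+R@[x,.014,o],c); dot(p+R@[x,-.05,o],c)
    for a in(-.0375,.0375):
        for b in(-.089,.089): dot(p+R@[a,-.066,b],(255,0,255))
    dot(p+R@[0,.014,0],(255,255,255))
    save(f"pics/p3{n}.png",im)
```

```text
(no output)
```

View pics/p3scene.png

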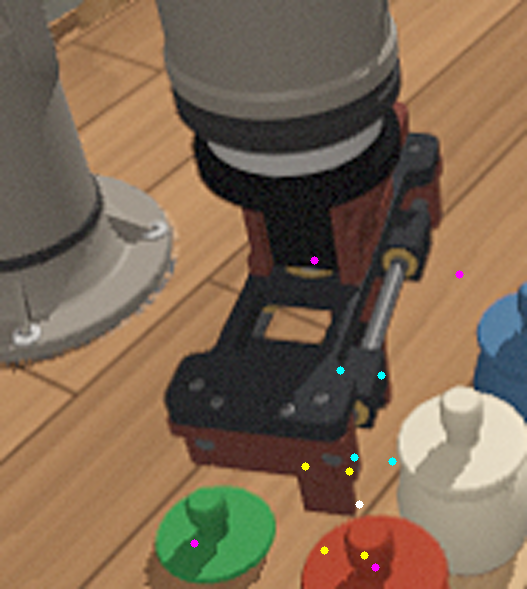

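View pics/p3top.png

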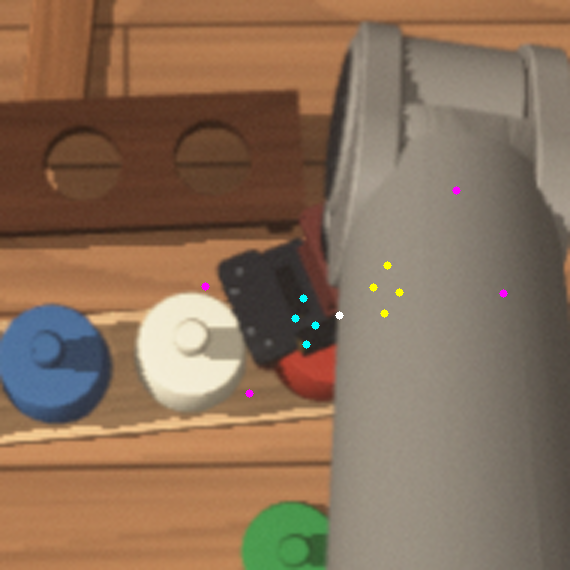

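Run:
```python
from h import *
f=grab_frame("scene");t=grab_frame("top");s=r.get_state();p=s["eef_pos"];R=s["ee_rot"]
print("base",proj(f,[[0,0,0],[0.1,0,0],[0,-.1,0]]).round(0),proj(t,[[0,0,0],[.1,0,0]]).round(0))
q=np.array([(305,507),(355,513)])/3.1+[150,60]
for z in(.15,.173,.19,.21,.23):
    P=onplane(f,q,z); print(z,P.round(3).tolist(),"tool",((P-p)@R).round(3).tolist(),np.linalg.norm(P[0]-P[1]).round(3))
# flange of arm
```

```text
base [[161. 146.]
 [189. 158.]
 [132. 169.]] [[304. 429.]
 [304. 384.]]
0.15 [[0.446, -0.179, 0.15], [0.471, -0.17, 0.15]] tool [[0.037, 0.039, -0.011], [0.009, 0.039, -0.011]] 0.027
0.173 [[0.46, -0.192, 0.173], [0.484, -0.183, 0.173]] tool [[0.028, 0.016, 0.006], [0.003, 0.016, 0.005]] 0.026
0.19 [[0.47, -0.202, 0.19], [0.493, -0.193, 0.19]] tool [[0.022, -0.001, 0.018], [-0.003, -0.001, 0.018]] 0.025
0.21 [[0.481, -0.213, 0.21], [0.504, -0.205, 0.21]] tool [[0.015, -0.021, 0.033], [-0.009, -0.021, 0.033]] 0.024
0.23 [[0.493, -0.224, 0.23], [0.514, -0.216, 0.23]] tool [[0.008, -0.041, 0.047], [-0.015, -0.041, 0.047]] 0.023
```

```bash
python3 -c "
from h import *
print(r.get_state()['joint_pos'].round(1))"
python3 -m crank '[[0,0,0.02,0,0,-7,0.06],[0,0,0.04,0,0,-14,0.06],[0,0,0.05,0,0,-21,0.06],[0,0,0.05,0,0,-28,0.06],[0,0,0.05,0,0,-35,0.06],[0,0,0.05,0,0,-42,0.06],[0,0,0.05,0,0,-49,0.06],[0,0,0.05,0,0,-56,0.06],[0,0,0.05,0,0,-63,0.06],[0,0,0.05,0,0,-70,0.06],[0,0,0.05,0,0,-77,0.06],[0,0,0.05,0,0,-82,0.06],[0,0,0.05,0,0,-82,0.06]]'
python3 - <<'E'
from h import *
s=r.get_state();p=s["eef_pos"];R=s["ee_rot"];print(s['joint_pos'].round(1))
f=grab_frame("scene")
x0,y0,w,h,k=(130,60,190,190,3.1)
im=cv2.resize(f["image"][y0:y0+h,x0:x0+w],None,fx=k,fy=k,interpolation=cv2.INTER_CUBIC)
def dot(P,c):
    q=(proj(f,P)[0]-[x0,y0])*k; cv2.circle(im,tuple(int(v) for v in q),3,c,-1)
for o,c in((.03,(255,255,0)),(-.03,(0,255,255))):
    for x in(-.01,.01): dot(p+R@[x,.014,o],c); dot(p+R@[x,-.05,o],c)
for a in(-.0375,.0375):
    for b in(-.089,.089): dot(p+R@[a,-.066,b],(255,0,255))
save("pics/p4.png",im)
E
```

```text
[ 26.3  13.8 -15.4 110.5   4.4  56.2 -60.4]
clock: 3.3
eef_pos: [0.4841, -0.1766, 0.2386]
ee_rot: [[-0.478, 0.001, -0.879], [0.879, -0.0, -0.478], [-0.001, -1.0, -0.001]]
wrist_force: [1.0, -0.6, -0.4]
opening: 0.0599
[  18.3   10.2   -5.9  107.7    1.2   62.1 -139.5]
```

View pics/p4.png

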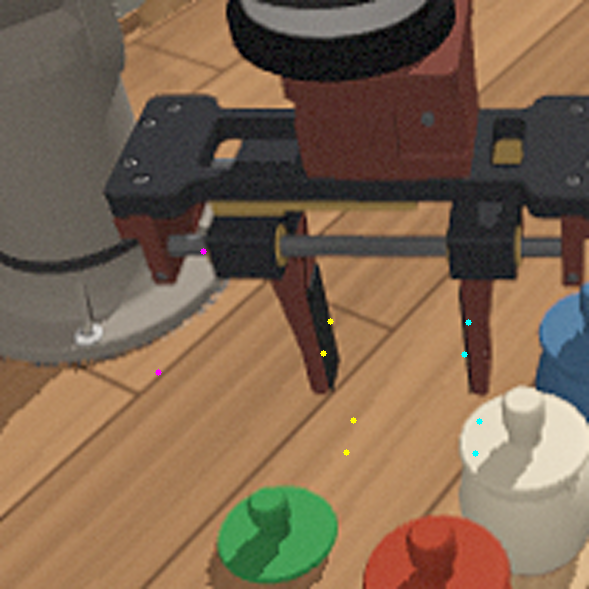

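The picture shows both fingertips, at crop (328,390) and (479,392). That is about 14 image px above where the reported TCP puts them, roughly 30 mm if it is all height. I'll get a second view before I trust the height.

Run:
```python
from h import *
s=r.get_state();p=s["eef_pos"];R=s["ee_rot"]
f=grab_frame("top")
x0,y0,w,h,k=(300,110,190,150,4)
im=cv2.resize(f["image"][y0:y0+h,x0:x0+w],None,fx=k,fy=k,interpolation=cv2.INTER_CUBIC)
def dot(P,c):
    q=(proj(f,P)[0]-[x0,y0])*k; cv2.circle(im,tuple(int(v) for v in q),3,c,-1)
for o,c in((.03,(255,255,0)),(-.03,(0,255,255))):
    for x in(-.01,.01): dot(p+R@[x,.014,o],c)
for a in(-.0375,.0375):
    for b in(-.089,.089): dot(p+R@[a,-.066,b],(255,0,255))
save("pics/p5.png",im)
f=grab_frame("scene");save("pics/p5s.png",f["image"])
```

```text
(no output)
```

View pics/p5.png

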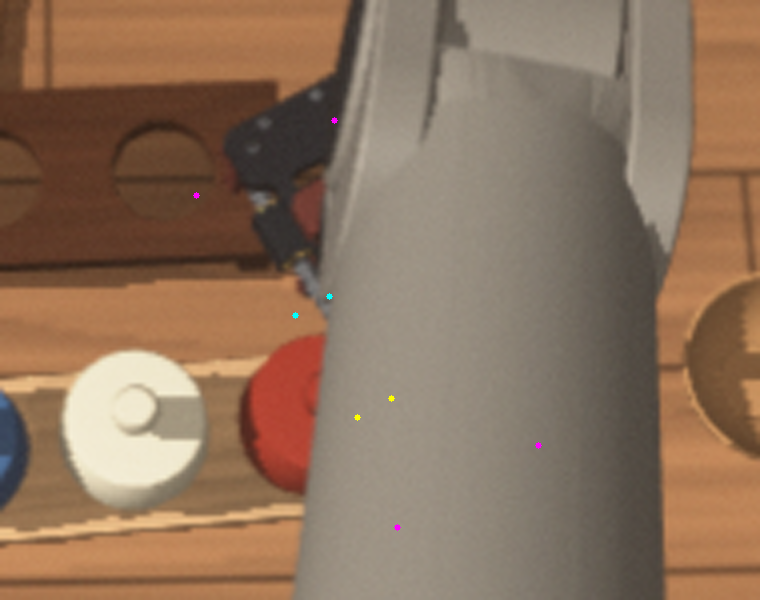

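View pics/p5s.png

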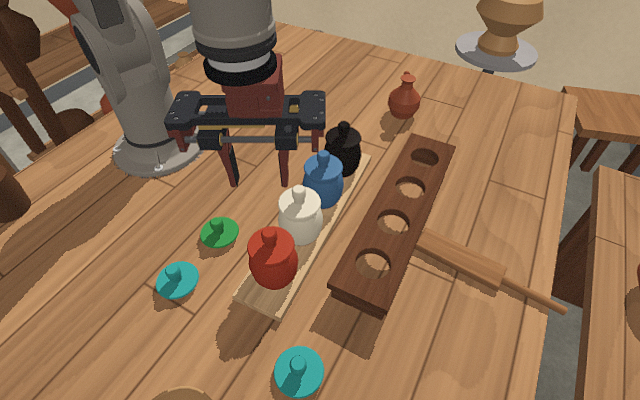

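Run:
```python
from h import *
f=grab_frame("scene");save("pics/p6s.png",cv2.resize(f["image"][80:190,230:340],None,fx=7,fy=7,interpolation=cv2.INTER_CUBIC)[:600])
f=grab_frame("top");save("pics/p6t.png",cv2.resize(f["image"][120:195,345:395],None,fx=8,fy=8,interpolation=cv2.INTER_CUBIC))
```

```text
(no output)
```

View pics/p6s.png

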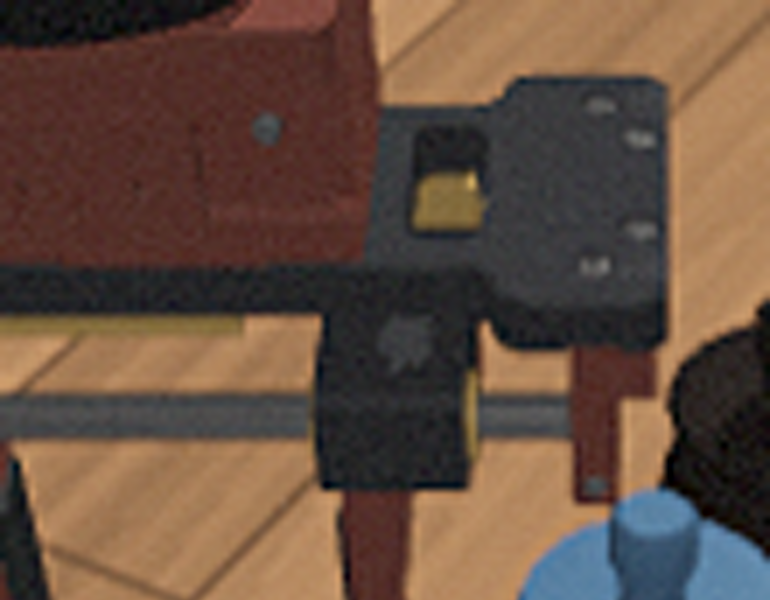

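View pics/p6t.png

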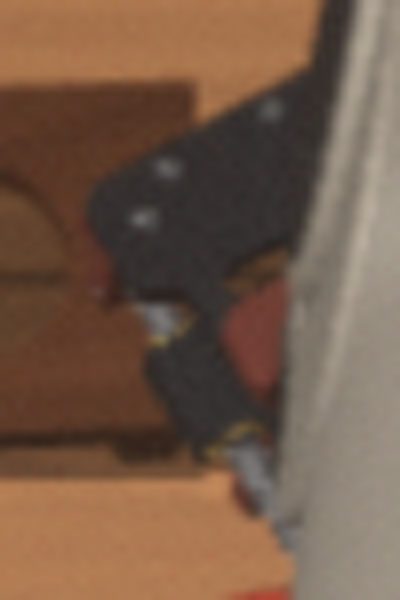

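Run:
```python
from h import *
s=r.get_state();p=s["eef_pos"];R=s["ee_rot"]
f=grab_frame("scene");t=grab_frame("top")
S={"A":(601,105),"B":(641,139),"C":(641,231)};T={"A":(145,217),"B":(169,168),"C":(270,110)}
for k in S:
    P,e=tri(f,np.array(S[k])/7+[230,80],t,np.array(T[k])/8+[345,120]);print(k,P.round(4),round(e,4),"tool",((P-p)@R).round(4))
```

```text
A [ 0.5396 -0.1197  0.3864] 0.0025 tool [ 0.0229 -0.1482 -0.0761]
B [ 0.5503 -0.1252  0.3863] 0.0024 tool [ 0.0129 -0.1482 -0.0829]
C [ 0.5628 -0.1472  0.3861] 0.0019 tool [-0.0125 -0.1479 -0.0832]
```

Run:
```python
from h import *
s=r.get_state();p=s["eef_pos"];R=s["ee_rot"]
f=grab_frame("scene");o=(f["origin"]-p)@R
for n,q in dict(Ltip_l=(315,392),Ltip_r=(336,389),Rtip_l=(470,393),Rtip_r=(488,392),bearing=(495,278),railR=(540,247)).items():
    d=rays(f,[np.array(q)/3.1+[130,60]])[0]@R
    print(n,[((o+d*((x-o[0])/d[0]))).round(4).tolist() for x in(-.01,0,.01)])
```

```text
Ltip_l [[-0.01, -0.0268, 0.0378], [0.0, -0.0162, 0.0413], [0.01, -0.0057, 0.0448]]
Ltip_r [[-0.01, -0.0287, 0.0282], [0.0, -0.0182, 0.0314], [0.01, -0.0078, 0.0347]]
Rtip_l [[-0.01, -0.0265, -0.0303], [0.0, -0.016, -0.0287], [0.01, -0.0054, -0.0272]]
Rtip_r [[-0.01, -0.0272, -0.0382], [0.0, -0.0167, -0.0369], [0.01, -0.0061, -0.0356]]
bearing [[-0.01, -0.0926, -0.0452], [0.0, -0.0839, -0.0441], [0.01, -0.0753, -0.043]]
railR [[-0.01, -0.1083, -0.0635], [0.0, -0.1001, -0.0629], [0.01, -0.0919, -0.0623]]
```

Triangulating the gripper's screws confirms the reported x/y. The height disagrees: the drawn fingertips sit about 30–40 mm behind where `tips_ahead` puts them. I'll descend carefully over the knob, stopping to look and check force.

```bash
cat > look.py <<'E'
import sys
from h import *
n=sys.argv[1];cam=sys.argv[2];x0,y0,w,h=map(int,sys.argv[3:7]);k=min(800/w,600/h)
f=grab_frame(cam);save(f"pics/{n}.png",cv2.resize(f["image"][y0:y0+h,x0:x0+w],None,fx=k,fy=k,interpolation=cv2.INTER_CUBIC))
E
python3 -m crank '[[0,0,-0.02,0,0,0,0.06],[0,0,-0.04,0,0,0,0.06],[0,0,-0.06,0,0,0,0.06],[0,0,-0.075,0,0,0,0.06],[0,0,-0.083,0,0,0,0.06],[0,0,-0.088,0,0,0,0.06],[0,0,-0.088,0,0,0,0.06]]'
python3 look.py p7 scene 200 150 140 105
```

```text
clock: 4.28
eef_pos: [0.4836, -0.1762, 0.1494]
ee_rot: [[-0.481, -0.001, -0.877], [0.877, 0.0, -0.481], [0.001, -1.0, 0.001]]
wrist_force: [-0.3, 0.3, 0.3]
opening: 0.0604
```

View pics/p7.png

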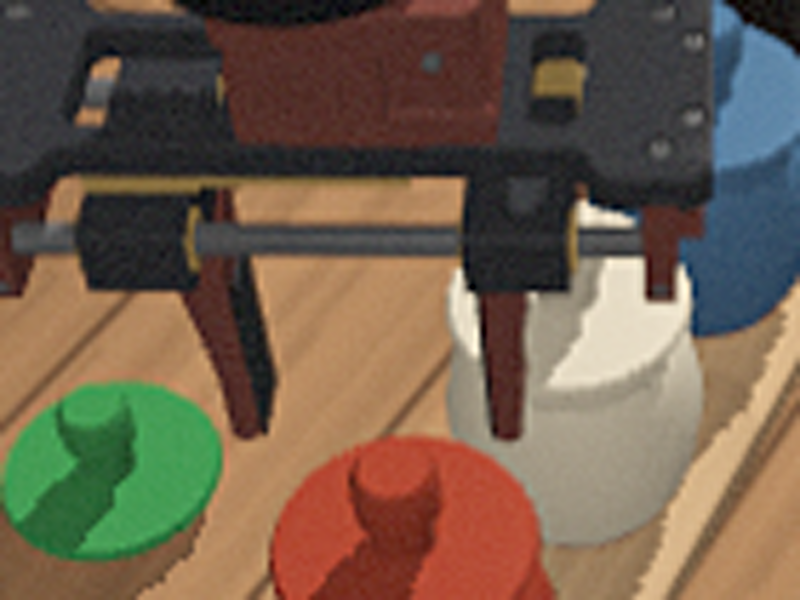

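The right and left fingertips (507,437) and (250,437) clearly hang above and behind the knob (395,470), not around it. So they are higher than nominal. I'll measure how much.

Run:
```python
from h import *
s=r.get_state();p=s["eef_pos"];R=s["ee_rot"]
f=grab_frame("scene");o=(f["origin"]-p)@R;k=800/140
for n,q in dict(Ll=(235,437),Lr=(268,432),Rl=(491,437),Rr=(522,437),knobtop=(395,470)).items():
    d=rays(f,[np.array(q)/k+[200,150]])[0]@R
    print(n,[((o+d*((x-o[0])/d[0]))).round(4).tolist() for x in(-.01,0,.01)])
```

```text
Ll [[-0.01, -0.0255, 0.0389], [0.0, -0.0124, 0.0425], [0.01, 0.0008, 0.0461]]
Lr [[-0.01, -0.0278, 0.0297], [-0.0, -0.0148, 0.033], [0.01, -0.0017, 0.0363]]
Rl [[-0.01, -0.0263, -0.03], [0.0, -0.0132, -0.0284], [0.01, -0.0001, -0.0269]]
Rr [[-0.01, -0.0264, -0.0383], [0.0, -0.0133, -0.037], [0.01, -0.0002, -0.0357]]
knobtop [[-0.01, -0.0112, -0.0027], [0.0, 0.0023, -0.0004], [0.01, 0.0159, 0.002]]
```

Knob top checks out (z 0.147, centred), so calibration is fine. The visible tips are at TCP z + 0.026. A decisive, harmless test: go to nominal grasp height 0.133 and close gently. If the jaws pass 26 mm, the fingers are above the knob.

```bash
python3 -m crank '[[0,0,-0.004,0,0,0,0.06],[0,0,-0.008,0,0,0,0.06],[0,0,-0.012,0,0,0,0.06],[0,0,-0.016,0,0,0,0.06],[0,0,-0.016,0,0,0,0.05],[0,0,-0.016,0,0,0,0.04],[0,0,-0.016,0,0,0,0.03],[0,0,-0.016,0,0,0,0.02],[0,0,-0.016,0,0,0,0.015],[0,0,-0.016,0,0,0,0.015],[0,0,-0.016,0,0,0,0.015]]' 5
python3 look.py p8 scene 200 150 140 105
```

```text
clock: 5.3
eef_pos: [0.484, -0.1763, 0.1341]
ee_rot: [[-0.481, 0.0, -0.877], [0.877, -0.0, -0.481], [-0.0, -1.0, -0.0]]
wrist_force: [0.0, -0.4, 0.2]
opening: 0.0174
```

View pics/p8.png

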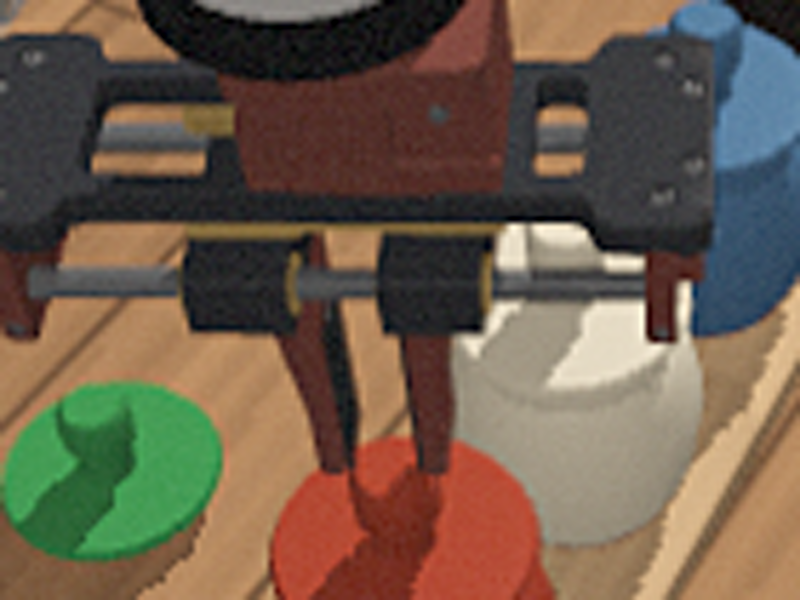

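Jaws closed to 17 mm with no contact, so the fingertips really are ~40 mm higher than the stated offset. The picture agrees: tips just above the knob at (350,470) and (435,470). I'll reopen and go down to TCP ≈ 0.096 (tips ≈ 0.122), watching force.

```bash
python3 -m crank '[[0,0,0,0,0,0,0.05],[0,0,0,0,0,0,0.05],[0,0,0,0,0,0,0.05],[0,0,-0.006,0,0,0,0.05],[0,0,-0.012,0,0,0,0.05],[0,0,-0.018,0,0,0,0.05],[0,0,-0.024,0,0,0,0.05],[0,0,-0.029,0,0,0,0.05],[0,0,-0.033,0,0,0,0.05],[0,0,-0.036,0,0,0,0.05],[0,0,-0.038,0,0,0,0.05],[0,0,-0.038,0,0,0,0.05]]'
python3 look.py p9 scene 200 150 140 105
```

```text
clock: 6.35
eef_pos: [0.4837, -0.1762, 0.0955]
ee_rot: [[-0.481, -0.001, -0.877], [0.877, 0.0, -0.481], [0.0, -1.0, 0.0]]
wrist_force: [0.2, 0.2, 0.4]
opening: 0.0499
```

View pics/p9.png

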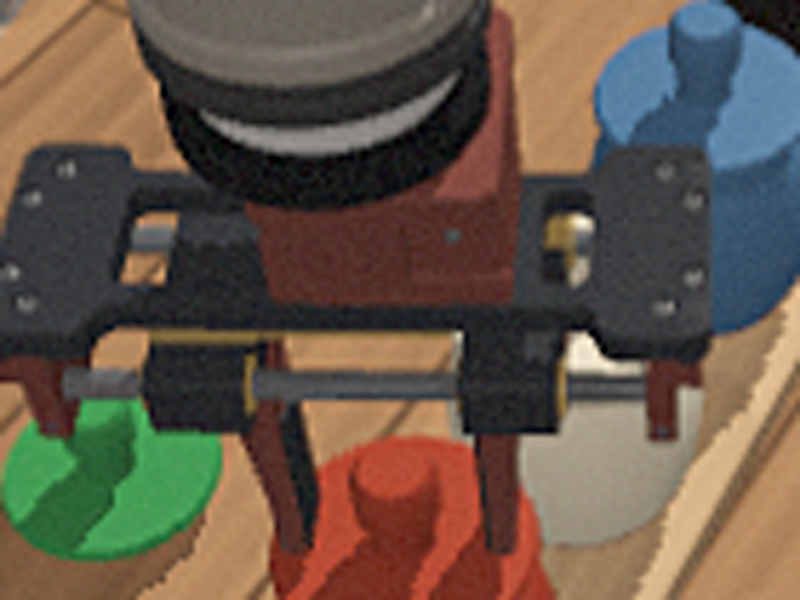

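The fingers now straddle the red knob: tips at (297,550) and (500,550), knob at (395,480). I'll close and lift a little.

```bash
python3 -m crank '[[0,0,0,0,0,0,0.04],[0,0,0,0,0,0,0.03],[0,0,0,0,0,0,0.02],[0,0,0,0,0,0,0.015],[0,0,0,0,0,0,0.015],[0,0,0,0,0,0,0.015],[0,0,0,0,0,0,0.015]]' 20
python3 -m crank '[[0,0,0.004,0,0,0,0.015],[0,0,0.01,0,0,0,0.015],[0,0,0.02,0,0,0,0.015],[0,0,0.03,0,0,0,0.015],[0,0,0.03,0,0,0,0.015]]'
python3 look.py p10 scene 200 130 140 105
```

```text
clock: 6.98
eef_pos: [0.484, -0.1764, 0.0961]
ee_rot: [[-0.481, 0.0, -0.877], [0.877, -0.0, -0.481], [-0.0, -1.0, -0.0]]
wrist_force: [0.1, 0.8, 2.5]
opening: 0.0253
clock: 7.4
eef_pos: [0.4856, -0.1768, 0.1285]
ee_rot: [[-0.48, 0.004, -0.877], [0.877, -0.001, -0.48], [-0.003, -1.0, -0.003]]
wrist_force: [-0.3, -0.7, -0.6]
opening: 0.025
```

View pics/p10.png

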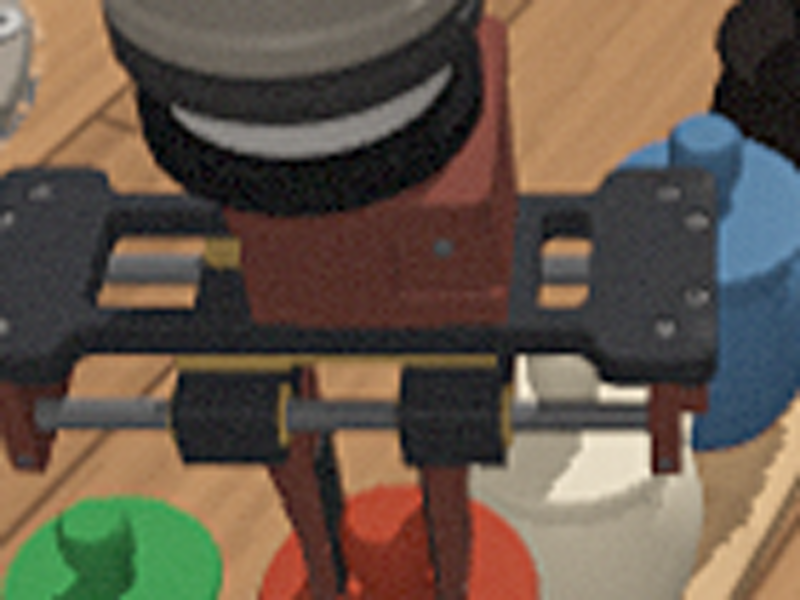

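```bash
python3 -m crank '[[0,0,0.015,0,0,0,0.015],[0,0,0.03,0,0,0,0.015],[0,0,0.04,0,0,0,0.015],[0.015,0.008,0.04,0,0,0,0.015],[0.035,0.018,0.04,0,0,0,0.015],[0.055,0.029,0.04,0,0,0,0.015],[0.075,0.039,0.04,0,0,0,0.015],[0.095,0.05,0.04,0,0,0,0.015],[0.115,0.06,0.04,0,0,0,0.015],[0.133,0.07,0.03,0,0,0,0.015],[0.146,0.077,0.015,0,0,0,0.015],[0.153,0.08,0,0,0,0,0.015],[0.1545,0.081,-0.015,0,0,0,0.015],[0.1545,0.081,-0.03,0,0,0,0.015],[0.1545,0.081,-0.04,0,0,0,0.015],[0.1545,0.081,-0.05,0,0,0,0.015],[0.1545,0.081,-0.055,0,0,0,0.015],[0.1545,0.081,-0.055,0,0,0,0.015]]'
python3 look.py p11 scene 270 130 200 150; python3 look.py p11t top 260 100 200 150
```

```text
clock: 8.95
eef_pos: [0.6376, -0.0954, 0.0699]
ee_rot: [[-0.48, -0.002, -0.877], [0.877, 0.0, -0.48], [0.001, -1.0, 0.002]]
wrist_force: [0.3, -0.9, -1.6]
opening: 0.0253
```

View pics/p11.png

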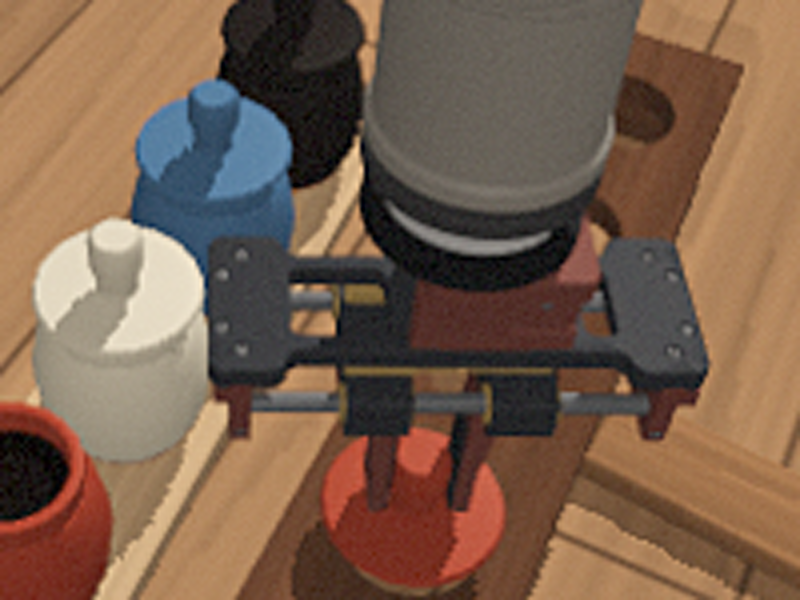

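View pics/p11t.png

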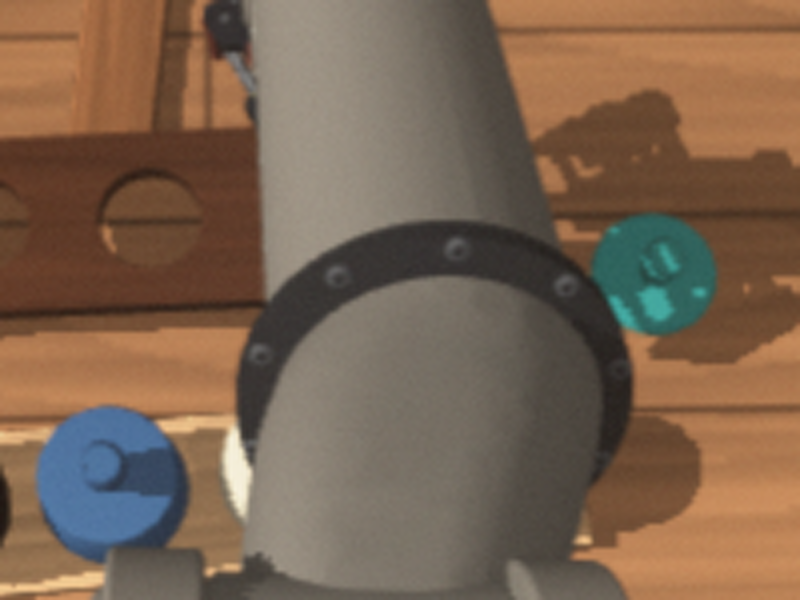

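The lid hangs level from the fingers, plate centre about (414,507) in the scene crop, over the rightmost hole. I'll check the plate centre numerically with an ellipse fit.

```bash
cat > plate.py <<'E'
import sys
from h import *
# usage: cam color z x0 y0 w h
cam,col,z=sys.argv[1],sys.argv[2],float(sys.argv[3]);x0,y0,w,h=map(int,sys.argv[4:8])
f=grab_frame(cam);im=cv2.resize(f["image"][y0:y0+h,x0:x0+w],None,fx=4,fy=4,interpolation=cv2.INTER_LINEAR)
H=cv2.cvtColor(im,cv2.COLOR_RGB2HSV).astype(int);h_,s_,v_=H[...,0],H[...,1],H[...,2]
m={"red":((h_<7)|(h_>174))&(s_>160)&(v_>120),"blue":(h_>100)&(h_<120)&(s_>110),"cream":(s_<70)&(v_>120),"black":(v_<55)}[col].astype(np.uint8)
c=max(cv2.findContours(m,cv2.RETR_EXTERNAL,cv2.CHAIN_APPROX_NONE)[0],key=cv2.contourArea)
hull=cv2.convexHull(c);e=cv2.fitEllipse(hull)
px=(hull[:,0]+.5)/4-.5+[x0,y0]
P=onplane(f,px,z)[:,:2];ctr,rad=cv2.minEnclosingCircle(P.astype(np.float32))
A=np.c_[2*P,np.ones(len(P))];s=np.linalg.lstsq(A,(P**2).sum(1),rcond=None)[0]
print("LSQ circle",s[:2].round(4),"r",np.sqrt(s[2]+s[0]**2+s[1]**2).round(4),"minenc",np.round(ctr,4),round(rad,4))
E
python3 plate.py scene red 0.088 340 220 70 70
```

```text
LSQ circle [ 0.6392 -0.0972] r 0.0381 minenc [ 0.642  -0.0988] 0.038
```

Centre (0.639, -0.097) against the hole at (0.6385, -0.095): good. Lowering gently.

```bash
python3 -m crank '[[0,0.001,-0.005,0,0,0,0.015],[0,0.001,-0.01,0,0,0,0.015],[0,0.001,-0.014,0,0,0,0.015],[0,0.001,-0.017,0,0,0,0.015],[0,0.001,-0.019,0,0,0,0.015],[0,0.001,-0.021,0,0,0,0.015],[0,0.001,-0.022,0,0,0,0.015],[0,0.001,-0.022,0,0,0,0.015]]'
python3 look.py p12 scene 330 200 100 75
```

```text
clock: 9.77
eef_pos: [0.6383, -0.0943, 0.0487]
ee_rot: [[-0.481, -0.0, -0.877], [0.877, 0.0, -0.481], [0.0, -1.0, 0.0]]
wrist_force: [-0.3, -0.5, -1.3]
opening: 0.0251
```

View pics/p12.png

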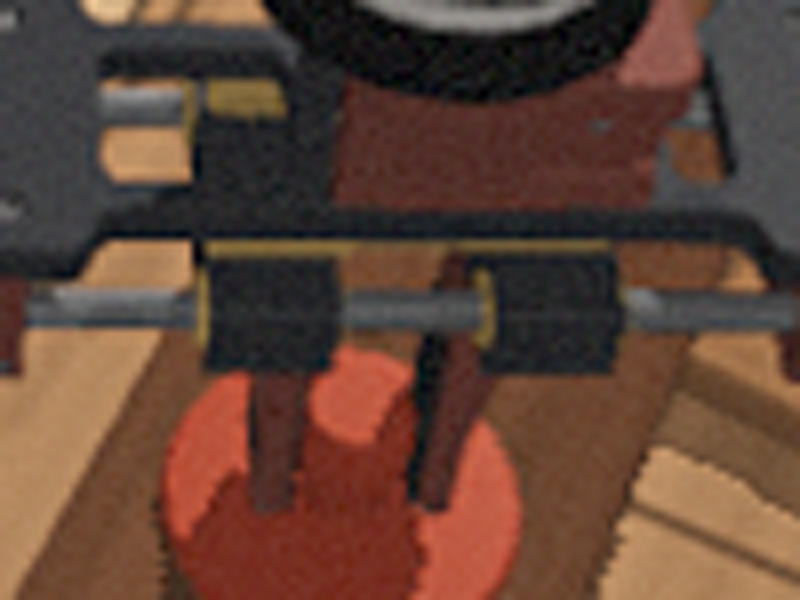

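The lid is within about 1 mm of the board with its weight still carried. I'll touch down, open and lift.

```bash
python3 -m crank '[[0,0,-0.001,0,0,0,0.015],[0,0,-0.002,0,0,0,0.015],[0,0,-0.002,0,0,0,0.015]]'
python3 -m crank '[[0,0,0,0,0,0,0.03],[0,0,0,0,0,0,0.05],[0,0,0,0,0,0,0.05],[0,0,0,0,0,0,0.05],[0,0,0,0,0,0,0.05],[0,0,0.01,0,0,0,0.05],[0,0,0.03,0,0,0,0.05],[0,0,0.055,0,0,0,0.05],[0,0,0.085,0,0,0,0.05],[0,0,0.11,0,0,0,0.05],[-0.01,-0.01,0.12,0,0,7,0.05],[-0.03,-0.02,0.12,0,0,14,0.05],[-0.05,-0.03,0.12,0,0,21,0.05],[-0.07,-0.03,0.12,0,0,28,0.05],[-0.09,-0.03,0.12,0,0,35,0.05],[-0.11,-0.02,0.12,0,0,42,0.05],[-0.13,-0.01,0.12,0,0,49,0.05],[-0.15,0.01,0.12,0,0,56,0.05],[-0.16,0.021,0.12,0,0,63,0.05],[-0.162,0.021,0.12,0,0,70,0.05]]'
python3 look.py p13 scene 220 130 240 180
```

```text
clock: 10.07
eef_pos: [0.6388, -0.0944, 0.0482]
ee_rot: [[-0.481, 0.001, -0.877], [0.877, -0.0, -0.481], [-0.0, -1.0, -0.0]]
wrist_force: [-2.6, 1.1, 6.1]
opening: 0.0255
clock: 11.73
eef_pos: [0.4745, -0.071, 0.1677]
ee_rot: [[-0.987, -0.0, 0.161], [-0.161, -0.0, -0.987], [0.0, -1.0, 0.0]]
wrist_force: [0.3, 0.0, 1.0]
opening: 0.05
```

View pics/p13.png

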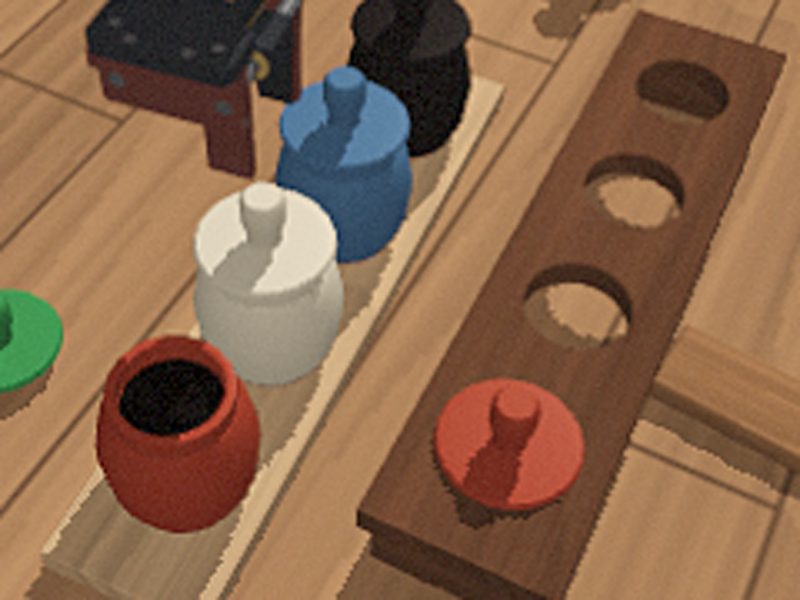

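```bash
python3 plate.py scene red 0.066 345 235 60 55;  python3 plate.py top red 0.066 315 130 60 50; python3 look.py p14 scene 340 230 68 51
```

```text
LSQ circle [ 0.6381 -0.0952] r 0.0393 minenc [ 0.6381 -0.0953] 0.0399Traceback (most recent call last):
  File "plate.py", line 8, in <module>
    c=max(cv2.findContours(m,cv2.RETR_EXTERNAL,cv2.CHAIN_APPROX_NONE)[0],key=cv2.contourArea)
ValueError: max() iterable argument is empty
```

View pics/p14.png

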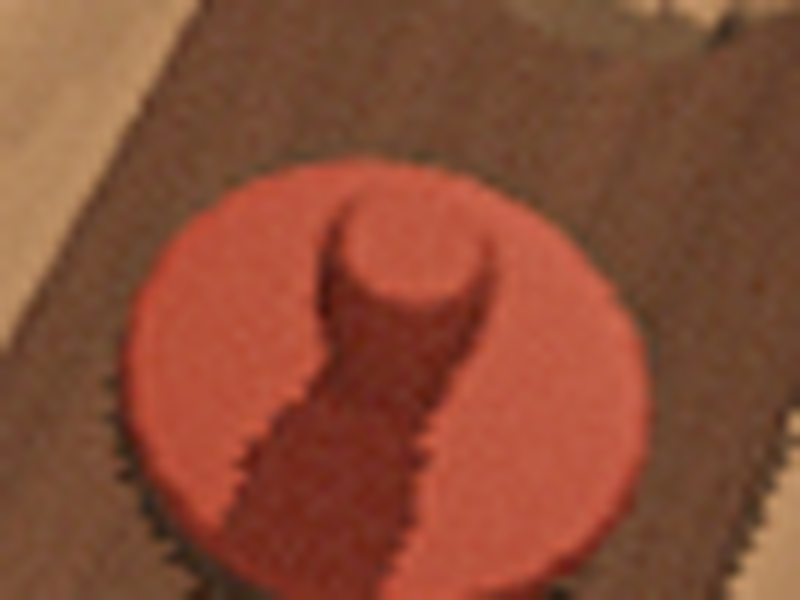

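The red lid is seated: its plate edge fits r = 39–40 mm at z = 0.066, centre (0.638, -0.095), and it looks flat. Next is cream: descend and close.

```bash
python3 -m crank '[[0,0,-0.005,0,0,0,0.05],[0,0,-0.02,0,0,0,0.05],[0,0,-0.035,0,0,0,0.05],[0,0,-0.05,0,0,0,0.05],[0,0,-0.06,0,0,0,0.05],[0,0,-0.067,0,0,0,0.05],[0,0,-0.071,0,0,0,0.05],[0,0,-0.071,0,0,0,0.05]]'
python3 look.py p15 scene 220 150 140 105
```

```text
clock: 12.6
eef_pos: [0.4762, -0.0733, 0.0953]
ee_rot: [[-0.989, -0.001, 0.151], [-0.151, 0.0, -0.989], [0.001, -1.0, -0.0]]
wrist_force: [-0.2, -0.4, 0.2]
opening: 0.0499
```

View pics/p15.png

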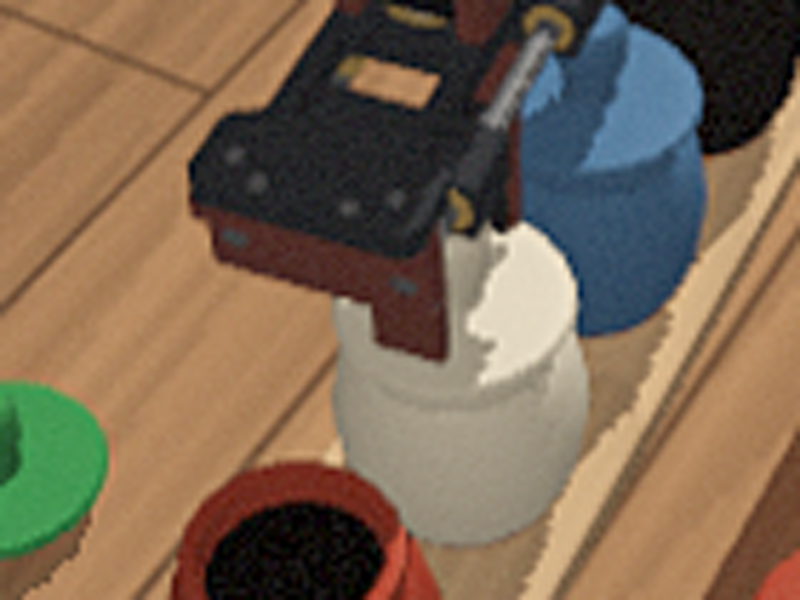

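The near finger is over the cream plate in front of the knob, and force is nil. Closing and lifting.

```bash
python3 -m crank '[[0,0,0,0,0,0,0.04],[0,0,0,0,0,0,0.03],[0,0,0,0,0,0,0.02],[0,0,0,0,0,0,0.015],[0,0,0,0,0,0,0.015],[0,0,0,0,0,0,0.015],[0,0,0,0,0,0,0.015]]' 20
python3 -m crank '[[0,0,0.004,0,0,0,0.015],[0,0,0.015,0,0,0,0.015],[0,0,0.03,0,0,0,0.015],[0,0,0.05,0,0,0,0.015],[0,0,0.065,0,0,0,0.015],[0.01,0.005,0.07,0,0,0,0.015],[0.03,0.015,0.07,0,0,0,0.015],[0.05,0.026,0.07,0,0,0,0.015],[0.07,0.036,0.07,0,0,0,0.015],[0.09,0.047,0.07,0,0,0,0.015],[0.11,0.057,0.07,0,0,0,0.015],[0.13,0.067,0.065,0,0,0,0.015],[0.147,0.076,0.05,0,0,0,0.015],[0.157,0.081,0.03,0,0,0,0.015],[0.1595,0.083,0.015,0,0,0,0.015],[0.1595,0.083,0,0,0,0,0.015],[0.1595,0.083,-0.01,0,0,0,0.015],[0.1595,0.083,-0.02,0,0,0,0.015],[0.1595,0.083,-0.025,0,0,0,0.015],[0.1595,0.083,-0.025,0,0,0,0.015]]'
python3 look.py p16 scene 270 130 200 150;python3 plate.py scene cream 0.089 360 190 70 60
```

```text
clock: 13.23
eef_pos: [0.4767, -0.0733, 0.0964]
ee_rot: [[-0.988, 0.001, 0.152], [-0.152, -0.0, -0.988], [-0.001, -1.0, 0.0]]
wrist_force: [-1.0, -0.5, 4.3]
opening: 0.025
clock: 14.9
eef_pos: [0.635, 0.0093, 0.0698]
ee_rot: [[-0.988, -0.002, 0.151], [-0.151, -0.0, -0.988], [0.002, -1.0, 0.0]]
wrist_force: [0.0, 0.5, -1.0]
opening: 0.0257
LSQ circle [0.6353 0.007 ] r 0.0391 minenc [0.6354 0.007 ] 0.0398
```

View pics/p16.png

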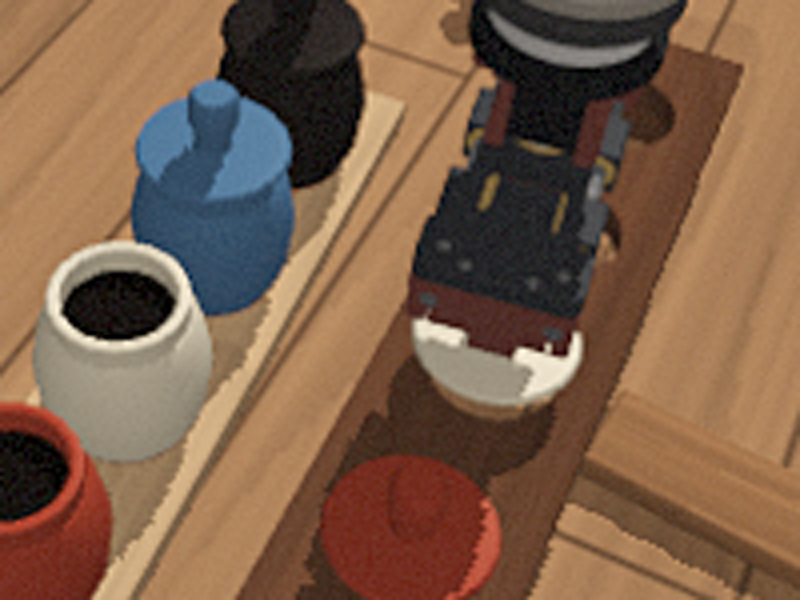

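The cream lid is held level, plate centre (0.635, 0.007) over the hole at (0.636, 0.010). I'll lower with a 2 mm nudge in y.

```bash
python3 -m crank '[[0,0.002,-0.005,0,0,0,0.015],[0,0.002,-0.01,0,0,0,0.015],[0,0.002,-0.014,0,0,0,0.015],[0,0.002,-0.017,0,0,0,0.015],[0,0.002,-0.019,0,0,0,0.015],[0,0.002,-0.021,0,0,0,0.015],[0,0.002,-0.022,0,0,0,0.015],[0,0.002,-0.023,0,0,0,0.015],[0,0.002,-0.024,0,0,0,0.015],[0,0.002,-0.024,0,0,0,0.015]]'
```

```text
clock: 15.83
eef_pos: [0.6359, 0.0116, 0.0484]
ee_rot: [[-0.988, -0.0, 0.152], [-0.152, -0.001, -0.988], [0.0, -1.0, 0.001]]
wrist_force: [-4.3, -1.1, 9.8]
opening: 0.0253
```

```bash
python3 -m crank '[[0,0,0,0,0,0,0.03],[0,0,0,0,0,0,0.05],[0,0,0,0,0,0,0.05],[0,0,0,0,0,0,0.05],[0,0,0,0,0,0,0.05],[0,0,0.01,0,0,0,0.05],[0,0,0.03,0,0,0,0.05],[0,0,0.06,0,0,0,0.05],[0,0,0.09,0,0,0,0.05],[-0.015,0.002,0.115,0,0,0,0.05],[-0.04,0.004,0.12,0,0,0,0.05],[-0.065,0.007,0.12,0,0,0,0.05],[-0.09,0.01,0.12,0,0,0,0.05],[-0.115,0.013,0.12,0,0,0,0.05],[-0.14,0.016,0.12,0,0,0,0.05],[-0.158,0.018,0.12,0,0,0,0.05],[-0.167,0.0185,0.12,0,0,0,0.05],[-0.167,0.0185,0.11,0,0,0,0.05],[-0.167,0.0185,0.1,0,0,0,0.05]]'
python3 look.py p17 scene 220 130 240 180;python3 plate.py scene cream 0.066 365 190 60 55
```

```text
clock: 17.42
eef_pos: [0.4703, 0.0301, 0.1473]
ee_rot: [[-0.988, 0.003, 0.151], [-0.152, -0.0, -0.988], [-0.003, -1.0, 0.001]]
wrist_force: [0.3, 0.2, -1.0]
opening: 0.0502
LSQ circle [0.6347 0.0118] r 0.0405 minenc [0.6352 0.0128] 0.0424
```

View pics/p17.png

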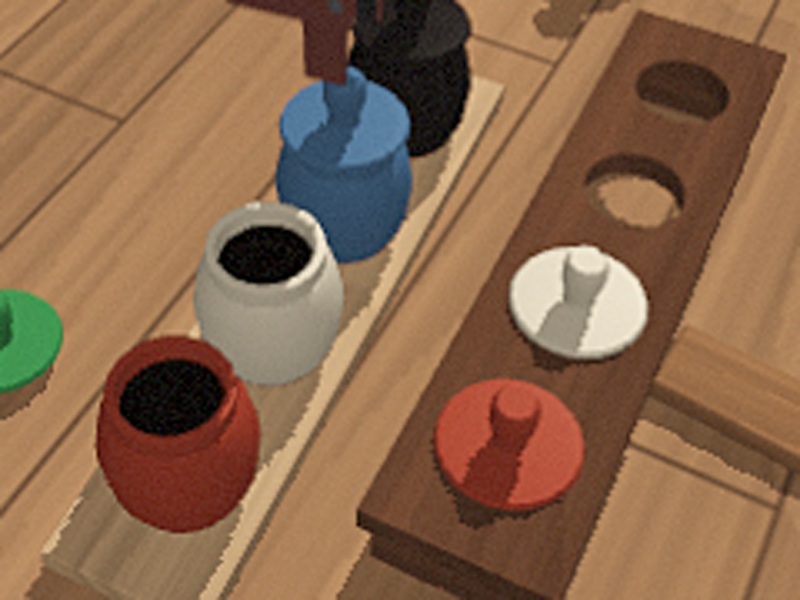

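The cream lid is seated flat at (580,305) and the jars haven't moved. Now blue.

```bash
python3 -m crank '[[0,0,-0.015,0,0,0,0.05],[0,0,-0.03,0,0,0,0.05],[0,0,-0.04,0,0,0,0.05],[0,0,-0.047,0,0,0,0.05],[0,0,-0.051,0,0,0,0.05],[0,0,-0.051,0,0,0,0.05],[0,0,-0.051,0,0,0,0.04],[0,0,-0.051,0,0,0,0.03],[0,0,-0.051,0,0,0,0.02],[0,0,-0.051,0,0,0,0.015],[0,0,-0.051,0,0,0,0.015],[0,0,-0.051,0,0,0,0.015],[0,0,-0.051,0,0,0,0.015]]' 20
```

```text
clock: 18.6
eef_pos: [0.4694, 0.0304, 0.0965]
ee_rot: [[-0.988, 0.001, 0.152], [-0.152, 0.0, -0.988], [-0.001, -1.0, 0.0]]
wrist_force: [-1.4, -0.1, 5.4]
opening: 0.0253
```

```bash
python3 -m crank '[[0,0,0.004,0,0,0,0.015],[0,0,0.015,0,0,0,0.015],[0,0,0.03,0,0,0,0.015],[0,0,0.05,0,0,0,0.015],[0,0,0.065,0,0,0,0.015],[0.01,0.005,0.07,0,0,0,0.015],[0.03,0.015,0.07,0,0,0,0.015],[0.05,0.026,0.07,0,0,0,0.015],[0.07,0.036,0.07,0,0,0,0.015],[0.09,0.047,0.07,0,0,0,0.015],[0.11,0.057,0.07,0,0,0,0.015],[0.13,0.067,0.065,0,0,0,0.015],[0.15,0.077,0.05,0,0,0,0.015],[0.161,0.082,0.03,0,0,0,0.015],[0.164,0.084,0.015,0,0,0,0.015],[0.164,0.084,0,0,0,0,0.015],[0.164,0.084,-0.01,0,0,0,0.015],[0.164,0.084,-0.02,0,0,0,0.015],[0.164,0.084,-0.025,0,0,0,0.015],[0.164,0.084,-0.025,0,0,0,0.015]]'
python3 look.py p18 scene 290 110 200 150;python3 plate.py scene blue 0.089 370 150 80 70
```

```text
clock: 20.27
eef_pos: [0.6319, 0.1135, 0.0701]
ee_rot: [[-0.988, -0.002, 0.152], [-0.152, -0.001, -0.988], [0.002, -1.0, 0.0]]
wrist_force: [0.1, -0.8, -1.4]
opening: 0.0252
LSQ circle [0.6288 0.1045] r 0.0324 minenc [0.6276 0.1003] 0.0358
```

View pics/p18.png

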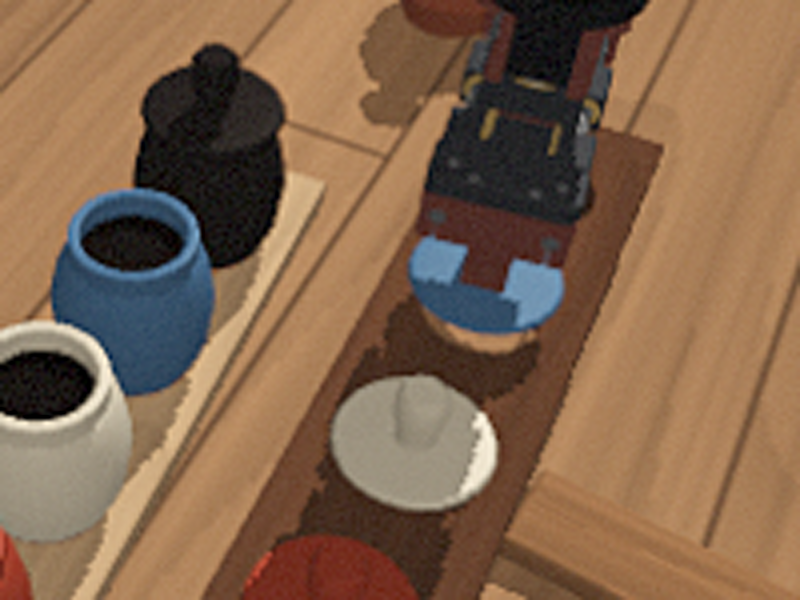

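The blue lid is held level. The partial fit (r 0.032) is spoiled by occlusion, so I'm relying on the arm pose, which agreed within 2 mm on the first two. Lowering and releasing.

```bash
python3 -m crank '[[0,0.001,-0.005,0,0,0,0.015],[0,0.001,-0.01,0,0,0,0.015],[0,0.001,-0.014,0,0,0,0.015],[0,0.001,-0.017,0,0,0,0.015],[0,0.001,-0.019,0,0,0,0.015],[0,0.001,-0.021,0,0,0,0.015],[0,0.001,-0.022,0,0,0,0.015],[0,0.001,-0.023,0,0,0,0.015],[0,0.001,-0.024,0,0,0,0.015],[0,0.001,-0.024,0,0,0,0.015]]'
```

```text
clock: 21.2
eef_pos: [0.6329, 0.1151, 0.0485]
ee_rot: [[-0.988, 0.0, 0.152], [-0.152, -0.001, -0.988], [0.0, -1.0, 0.001]]
wrist_force: [-5.2, -1.1, 10.5]
opening: 0.0251
```

```bash
python3 -m crank '[[0,0,0,0,0,0,0.03],[0,0,0,0,0,0,0.05],[0,0,0,0,0,0,0.05],[0,0,0,0,0,0,0.05],[0,0,0,0,0,0,0.05],[0,0,0.01,0,0,0,0.05],[0,0,0.03,0,0,0,0.05],[0,0,0.06,0,0,0,0.05],[0,0,0.09,0,0,0,0.05],[-0.015,0.002,0.115,0,0,0,0.05],[-0.04,0.004,0.12,0,0,0,0.05],[-0.065,0.007,0.12,0,0,0,0.05],[-0.09,0.01,0.12,0,0,0,0.05],[-0.115,0.013,0.12,0,0,0,0.05],[-0.14,0.016,0.12,0,0,0,0.05],[-0.16,0.018,0.12,0,0,0,0.05],[-0.171,0.0195,0.12,0,0,0,0.05],[-0.171,0.0195,0.11,0,0,0,0.05],[-0.171,0.0195,0.1,0,0,0,0.05]]'
python3 look.py p19 scene 250 100 200 150;python3 plate.py scene blue 0.066 375 160 60 55
```

```text
clock: 22.78
eef_pos: [0.4632, 0.1348, 0.1473]
ee_rot: [[-0.988, 0.003, 0.152], [-0.152, 0.0, -0.988], [-0.003, -1.0, 0.0]]
wrist_force: [0.5, -0.9, 0.1]
opening: 0.0497
LSQ circle [0.6321 0.1141] r 0.0389 minenc [0.6307 0.1145] 0.0403
```

View pics/p19.png

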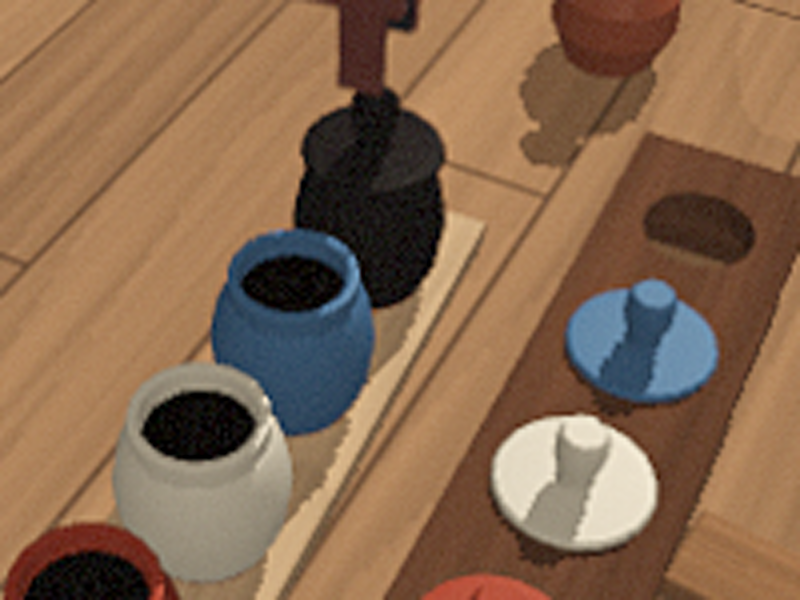

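Blue is seated at (0.632, 0.114) and flat. The finger is in front of the black knob at (375,100). Grasping black now; force and opening will tell if it worked.

```bash
python3 -m crank '[[0,0,-0.01,0,0,0,0.05],[0,0,-0.02,0,0,0,0.05],[0,0,-0.03,0,0,0,0.05],[0,0,-0.04,0,0,0,0.05],[0,0,-0.047,0,0,0,0.05],[0,0,-0.051,0,0,0,0.05],[0,0,-0.051,0,0,0,0.05],[0,0,-0.051,0,0,0,0.04],[0,0,-0.051,0,0,0,0.03],[0,0,-0.051,0,0,0,0.02],[0,0,-0.051,0,0,0,0.015],[0,0,-0.051,0,0,0,0.015],[0,0,-0.051,0,0,0,0.015],[0,0,-0.051,0,0,0,0.015]]' 20
```

```text
clock: 24.05
eef_pos: [0.4623, 0.1349, 0.0964]
ee_rot: [[-0.988, 0.001, 0.152], [-0.152, 0.0, -0.988], [-0.001, -1.0, -0.0]]
wrist_force: [-1.6, -0.0, 3.8]
opening: 0.0254
```

```bash
python3 -m crank '[[0,0,0.004,0,0,0,0.015],[0,0,0.015,0,0,0,0.015],[0,0,0.03,0,0,0,0.015],[0,0,0.05,0,0,0,0.015],[0,0,0.065,0,0,0,0.015],[0.01,0.005,0.07,0,0,0,0.015],[0.03,0.015,0.07,0,0,0,0.015],[0.05,0.026,0.07,0,0,0,0.015],[0.07,0.036,0.07,0,0,0,0.015],[0.09,0.047,0.07,0,0,0,0.015],[0.11,0.057,0.07,0,0,0,0.015],[0.13,0.067,0.065,0,0,0,0.015],[0.15,0.076,0.05,0,0,0,0.015],[0.164,0.082,0.03,0,0,0,0.015],[0.1685,0.0845,0.015,0,0,0,0.015],[0.1685,0.0845,0,0,0,0,0.015],[0.1685,0.0845,-0.01,0,0,0,0.015],[0.1685,0.0845,-0.02,0,0,0,0.015],[0.1685,0.0845,-0.025,0,0,0,0.015],[0.1685,0.0845,-0.025,0,0,0,0.015]]'
python3 look.py p20 scene 330 90 140 105
```

```text
clock: 25.72
eef_pos: [0.6295, 0.2185, 0.0701]
ee_rot: [[-0.988, -0.002, 0.152], [-0.152, -0.001, -0.988], [0.002, -1.0, 0.001]]
wrist_force: [-0.6, -0.5, -0.8]
opening: 0.0251
```

View pics/p20.png

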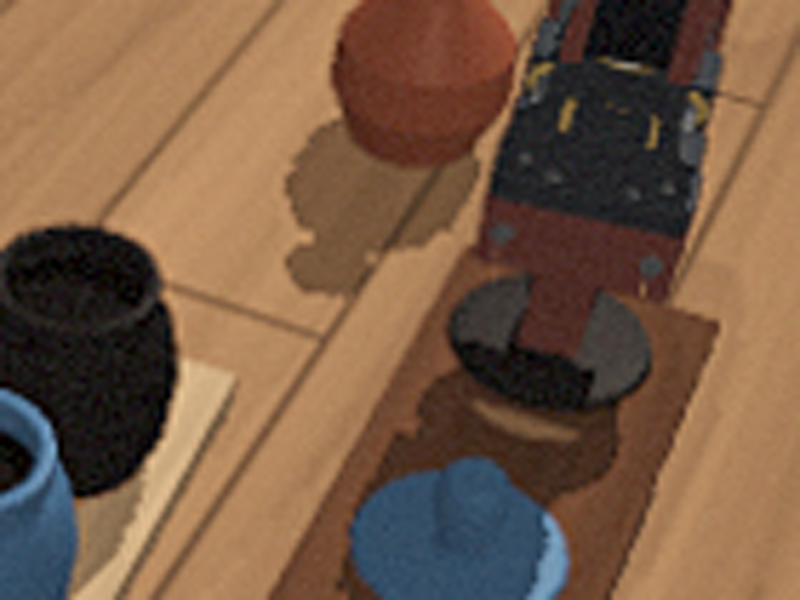

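The black lid hangs level, its plate centre near (550,345) over the leftmost hole. I'll lower it the same way.

```bash
python3 -m crank '[[0,0.001,-0.005,0,0,0,0.015],[0,0.001,-0.01,0,0,0,0.015],[0,0.001,-0.014,0,0,0,0.015],[0,0.001,-0.017,0,0,0,0.015],[0,0.001,-0.019,0,0,0,0.015],[0,0.001,-0.021,0,0,0,0.015],[0,0.001,-0.022,0,0,0,0.015],[0,0.001,-0.023,0,0,0,0.015],[0,0.001,-0.024,0,0,0,0.015],[0,0.001,-0.024,0,0,0,0.015]]'
```

```text
clock: 26.6
eef_pos: [0.6304, 0.2201, 0.0485]
ee_rot: [[-0.988, 0.0, 0.152], [-0.152, -0.001, -0.988], [-0.0, -1.0, 0.001]]
wrist_force: [-4.6, -2.0, 9.1]
opening: 0.0255
```

```bash
python3 -m crank '[[0,0,0,0,0,0,0.03],[0,0,0,0,0,0,0.05],[0,0,0,0,0,0,0.05],[0,0,0,0,0,0,0.05],[0,0,0,0,0,0,0.05],[0,0,0.01,0,0,0,0.05],[0,0,0.03,0,0,0,0.05],[0,0,0.06,0,0,0,0.05],[0,0,0.09,0,0,0,0.05],[0,0,0.12,0,0,0,0.05],[0,0,0.15,0,0,0,0.05],[0,0.01,0.18,0,0,0,0.05],[0,0.03,0.2,0,0,0,0.05],[0,0.06,0.2,0,0,0,0.05],[0,0.09,0.2,0,0,0,0.05],[0,0.12,0.2,0,0,0,0.05],[0,0.15,0.2,0,0,0,0.05],[0,0.17,0.2,0,0,0,0.05],[0,0.17,0.2,0,0,0,0.05]]'
python3 look.py p21 scene 220 110 260 195;python3 look.py p21t top 160 110 260 160
python3 plate.py scene red 0.066 345 235 60 55;python3 plate.py scene blue 0.066 375 160 60 55;python3 plate.py scene cream 0.066 365 190 60 55;python3 plate.py scene black 0.066 400 125 50 55
for a in "red 310 130 60 50" "cream 270 130 55 50" "blue 225 130 55 50" "black 182 130 55 50"; do set -- $a; python3 plate.py top $1 0.066 $2 $3 $4 $5|| true; done
```

```text
clock: 28.18
eef_pos: [0.6275, 0.3965, 0.2472]
ee_rot: [[-0.987, -0.002, 0.159], [-0.159, 0.004, -0.987], [0.001, -1.0, -0.004]]
wrist_force: [-1.5, 0.3, -0.5]
opening: 0.0497
LSQ circle [ 0.6206 -0.096 ] r 0.0229 minenc [ 0.6056 -0.0963] 0.0206
LSQ circle [0.6312 0.1168] r 0.0402 minenc [0.6299 0.1185] 0.0443
LSQ circle [0.6347 0.0114] r 0.0403 minenc [0.6355 0.0126] 0.0421
LSQ circle [0.6295 0.2247] r 0.0441 minenc [0.6295 0.2251] 0.0498
LSQ circle [ 0.6136 -0.0968] r 0.0199 minenc [ 0.6083 -0.0968] 0.0242
LSQ circle [0.6345 0.0109] r 0.0391 minenc [0.6347 0.0112] 0.0398
LSQ circle [0.5965 0.1123] r 0.0109 minenc [0.5993 0.1121] 0.0132
LSQ circle [0.6288 0.2172] r 0.0386 minenc [0.629  0.2174] 0.0395
```

View pics/p21.png

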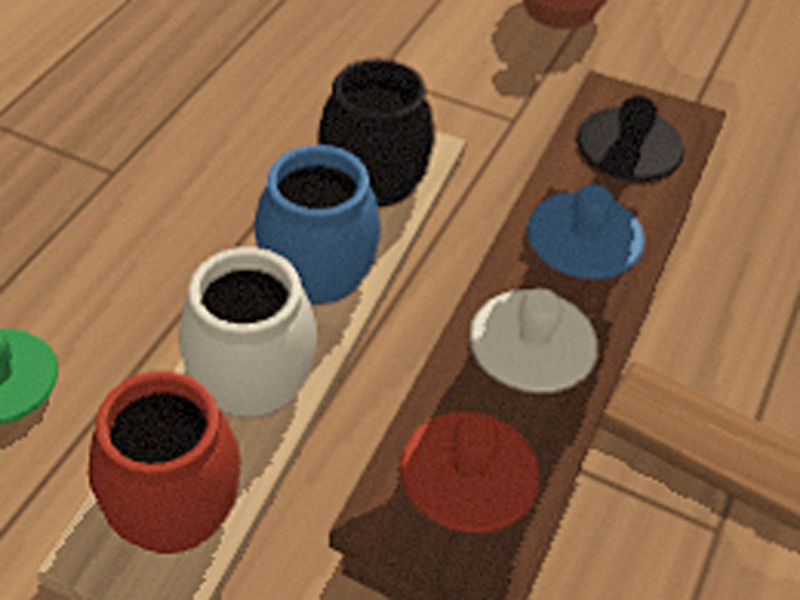

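View pics/p21t.png

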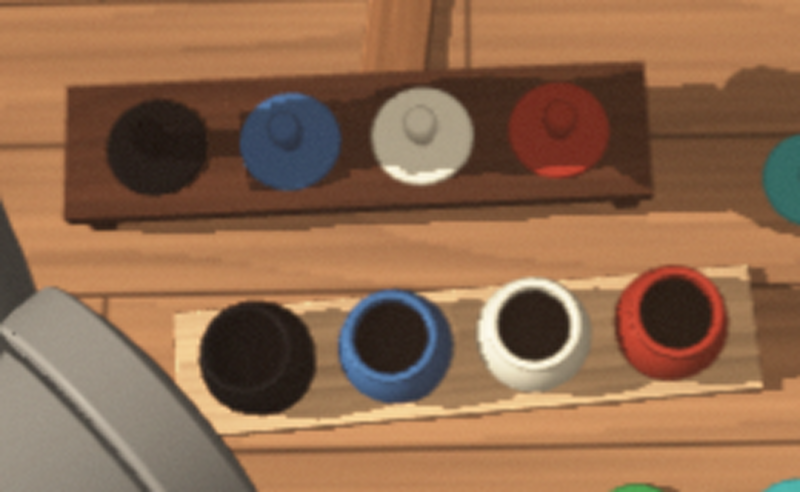

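All four lids lie flat in their holes in jar order (top crop: black (157,145), blue (290,140), cream (422,135), red (559,130)), and the jars are still standing. I'll let the arm settle and hand in.

```bash
python3 -m crank '[[0,0,0,0,0,0,0.05],[0,0,0,0,0,0,0.05],[0,0,0,0,0,0,0.05],[0,0,0,0,0,0,0.05]]'; python3 -c "
from station import r
print(r.hand_in())"
```

```text
clock: 29.02
eef_pos: [0.6304, 0.3902, 0.247]
ee_rot: [[-0.988, -0.0, 0.152], [-0.152, 0.0, -0.988], [0.0, -1.0, -0.0]]
wrist_force: [0.8, 0.0, -0.9]
opening: 0.05
the job is handed in; nothing more can be done
None
```

All four lids are on the drilled board in jar order (black, blue, cream, red from the left), and I handed the job in at about 29 s. I lowered each one until it touched the board before releasing it. The hand-in gives no verdict.

**Last checks:** in both final views the lids lie flat in their holes, knob up. The jars are standing in their places, judged by eye, and the arm is clear. The clean circle fits had radii of 39–40 mm at seated height and put the lids within about 3 mm of the hole centres I measured:

| Lid | Fitted centre (x, y, m) | Measured hole (x, y, m) |
|---|---|---|
| Red | 0.638, -0.095 | 0.6385, -0.095 |
| Cream | 0.6345, 0.011 | 0.636, 0.010 |
| Blue | 0.632, 0.114 | 0.633, 0.1145 |
| Black | 0.629, 0.217 | 0.6305, 0.2195 |

**Checks that failed or disagreed:**
- **Fingertip height:** the fingertips were about 40 mm further back than the stated `tips_ahead` implies. I saw it in the images and confirmed it with an empty test close, then grasped at a correspondingly lower tool height.
- **Final circle fits:** red (both views) and blue (top view) failed because of the arm's shadow. For those two I rely on earlier clean fits and the final pictures. The black fit in the scene view was distorted, so I used the top view.

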